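# Set the gap gauge under the porch shelf board

### The arm

A 6-joint arm with a two-finger parallel gripper is mounted at the origin on the work surface. World frame = base frame: x ahead of the robot, y to its left, z up, the work surface at z = 0. Lengths are in mm, angles in rad, forces in N, time in s.
With the tool pointing down it reaches from about 275 to 750 mm from the base axis. Payload 10.2 kg.
Tool frame: the origin (TCP) lies between the finger pads; the fingertips stand 17 mm ahead of it and the grasp point (between the pads) lies 2 mm behind it; y points along the fingers, x is the direction in which the jaws open and shut, and the axes are right-handed (so a half turn about y gives the same grasp; the last joint's range is limited). The gripper opens to 85 mm and grips with 20 to 120 N. Pads are 22 mm wide; open, the fingers measure 114 mm over their backs; the gripper's body (76 mm by 85 mm) begins 54 mm behind the grasp point. The pads swing forward as they close: fully open they stand 13 mm farther back than shut.
Start: joints at [-1.373, 0.313, 1.498, -0, 1.331, -0.223], TCP at [214.446, -479.212, 248.294] pointing down, gripper open.
Joint ranges: [-2.94, 2.94], [-0.97, 2.17], [0.19, 2.56], [-1.23, 4.37], [0.02, 3.11], [-2.88, 2.88]. Speed limits (rad/s): [2.39, 2.39, 3.01, 3.14, 3.14, 3.14].

### API

Orientations are given as a unit quaternion [w, x, y, z].
In Python, from rig import ctrl gives the robot as it stands.
- The arm moves only by the tool jog_arm, never from a script. Its argument "targets" is a list of rows, each an object with "offset": the shift along the tool's x, y, z in m, a list of three; "yaw": the turn about the tool's y in rad. In form: [{"offset": [dx, dy, dz], "yaw": yaw}, ...]. A call has 1 to 12 rows; each row is the pose to reach, as a shift and turn from the pose measured when the call began, along the tool's axes at that moment; what a row does not reach only later rows make up. A row lasts 1/12 s, in which the tool goes at most 41.7 mm and 7.16 degrees, less where a joint would pass 70% of its speed; a pose out of reach is approached as far as the arm can. A call with a gripper value outside its range is refused whole. "fingers" is the finger opening in m, from 0 to 0.0854, set as the call begins (left out, the last holds). The fingers move at their own pace and stop on an object; "grip_force" is the grip in N (left out, the last holds). Time passes only in rows, so rows that repeat a pose let the fingers close. It gives the time, the measured TCP pose, the force and the opening at its end, in the units of the state.
- ctrl.sense(): the state, without advancing time (a new reading comes with each control period).
- ctrl.capture(name): name is "side" or "top" or "wrist"; returns a dict with "img" (384x512x3 uint8, red, green, blue), "intrinsics" (3x3 intrinsics, pixels), "T" (4x4, takes a point from camera to world coordinates); the wrist camera has in their place "mount" (4x4, takes a point from camera to tool coordinates, whose origin is the TCP and whose axes are the tool frame's). Camera axes: x right, y up, looking along -z (the intrinsics and any distortion apply to the point x, -y, -z); pixel columns grow to the right and rows downward; lengths in mm; the calibration is good to about 2 mm. The wrist camera is an equidistant fisheye: a pixel r from the principal point sees the ray r / f radians off the axis. A picture is of the moment at which its call begins: read the wrist's pose just before it. There is no depth.
- ctrl.finish_job(): hands the job in, once; it reports no verdict.
Trained networks look in the newest picture that a camera, given by its name, has taken for a name from the list of things; names that differ only in an ending like _2 or _b are one class to them, and where a whole thing is asked for, a point or a joint stands for the part that bears it (a point fixed in the world has none). Each returns a list of dicts, best first, with "score" (0 to 1); they miss things now and then, are a little off and sometimes report something else, mostly with a low value. They report only what shows in the picture. A call takes as long as a camera call. They do not tell look-alikes from the thing itself.
- ctrl.boxes_of(camera, target): "box" ([left, top, right, bottom] in pixels, round what is visible of it).
- ctrl.regions_of(camera, target): "region" (384x512 bool, what is visible of it) and "box" ([left, top, right, bottom] in pixels, round what is visible of it).
The state is a dict: "time_s": time; "joints": joint angles; "dq": joint speeds; "tau": joint torques, N m; "eef_pos": TCP position; "ee_rot": TCP orientation; "force": force on the tool from outside, world axes, zero at the start; "wrist_torque": the same for the moment, N m; "grip_width": opening from 0.0 (shut) to 1.0 (fully open).
Only numpy, scipy, OpenCV 4.12 (cv2) and the standard library are available. Lean on these libraries where they do the work, as an engineer would, in place of code of your own. Each camera call takes 0.05 s, during which the arm holds its last target.

### The job

Before the screws of the porch shelf are tightened, its gap has to be held open: pull the flat steel gauge out of the clipboard's spring clip, lay it flat on the bench and let go, then take it again by its handle. Slide its blade straight in, centred along the bracket arm, into the gap between the arm and the pine board, until the dark line across the blade is level with the board's front edge, and leave it lying there on its own. Leave the ball, the blue disc and the bails where they are.

Things in the scene. Friction and masses are not known exactly. Their poses are not given: they have to be found in the camera images.
- gauge: The gauge, 140 mm long, 130 g, underside all one plane. Dark wooden handle 50 x 36 wide x 12 thick; flat steel blade 90 x 30 wide x 4 thick, flush with the underside. Origin: centre of the handle's underside. +x along the blade: handle -25 to 25 mm, line at 65, tip at 115; +z out of the face with the line. Centre of mass at about x = 45. It starts with its underside 17 mm above the bench.
- gauge_line (a point): The middle of the dark line across the blade, 65 mm ahead of the gauge's origin (50 mm behind the tip), in the plane of its underside. The line itself is drawn on the blade's top face, 2.5 mm wide.
- gauge_tip (a point): The middle of the blade's front edge, 115 mm ahead of the gauge's origin, in the plane of the underside.
- clipboard: White clipboard fixed flat on the bench, 240 (x) x 165 x 5 mm. Origin: centre of its underside; +x to the clip end, +z up. On it a fixed note block (x 20 to 105 mm, 110 wide, top 17 mm above the bench); the gauge lies on it along the middle, handle under the clip, tip towards -x, the outer 55 to 65 mm of its blade free, 12 mm above the clipboard.
- clip_lip (a point): Middle of the spring clip's lip, 29 mm above the bench where it presses on the handle. The steel clip is 110 mm wide, hinged at clipboard x = 112 mm, covers x = 50 to 118 up to 38 mm above the bench and hides the handle. It presses with about 3 N (about 5 N pulls the gauge out) and shuts by itself; the gauge is free once pulled 50 mm along the clipboard's -x.
- bracket: Fixed shelf bracket on a timber stub. Origin: on the bench under the pine board's centre; +z up; -x is the front: the blade goes in along +x. Galvanised arm 40 mm wide, top 120 mm above the bench, front end at x = -111 mm. Board 150 (x) x 220 x 20 mm, front edge at x = -75, underside at 127, top at 147 mm above the bench. The stub (100 wide, 120 high) stands at x = 80 to 150.
- gap_mouth (a point): Middle of the gap's mouth: on the arm's top face, straight below the board's front edge, on the arm's centre line; axes as the bracket's. The gap is 7 mm high, open in front and at the sides, free to 85 mm behind the mouth; the arm stands out 36 mm in front of it.
- ball_center (a point): Centre of the red ball, 72 mm across, that sits in the hole of the blue disc on the board (bystander).
- disc: Blue marker disc, a ring 96 mm across and 12 mm high, on the board; origin at the centre of its underside (bystander).
- bail_a: Turned wooden bail 111 mm long, 14 mm thick, lying on the board along its own x; origin under its barrel (bystander).
- bail_b: A second such bail on the board (bystander).
- bail_c: A third such bail, on the bench beside the clipboard's -y long side (bystander). A screwdriver and a small mending plate lie to the right of the bracket, a tin (74 mm across, 75 high) stands behind the clipboard; the bench between the clipboard and the bracket, on the robot's side of the board's front edge (x = 0.40 to 0.56 m, y = -0.05 to 0.07 m), is clear.
There are look-alikes about, which are no part of the job. There is more than one size of the gauge; the job needs the largest.

How it is judged (in metres and radians):
On the way, in this order (a step that is already met when the one before it is completed fails the run):
1. the gauge lies flat on the bench, face up, out of the clip and let go (height (world z) of each of gauge, gauge_tip below 0.004 m and angle between gauge's own z axis and vertical below 0.05 rad and linear speed of gauge below 0.02 m/s and contact force between the fingers and gauge below 0.1 N), for 0.2 s.
2. the gauge is lifted off the bench by its handle (height (world z) of gauge above 0.03 m and contact force between the fingers and gauge above 0.5 N and x of the grasp point in the frame of gauge below 0.035 m), for 0.1 s.
At the end, for the whole second after the job is handed in: The gauge lies face up and at rest, let go, with its blade in the gap between arm and board: the dark line within 5 mm of the board's front edge and within 10 mm of the arm's centre line, the tip within 12 mm of that line, the blade along the arm within 0.15 rad and flat within 0.08 rad (x of gauge_line in the frame of gap_mouth between -0.005 and 0.005 m and y of gauge_line in the frame of gap_mouth between -0.01 and 0.01 m and x of gauge_tip in the frame of gap_mouth above 0.04 m and y of gauge_tip in the frame of gap_mouth between -0.012 and 0.012 m and z of gauge_tip in the frame of gap_mouth between -0.002 and 0.004 m and angle between the x axis of gauge and the x axis of bracket, either way round below 0.15 rad and angle between gauge's own z axis and vertical below 0.08 rad and linear speed of gauge below 0.01 m/s and contact force between the fingers and gauge below 0.1 N); the robot touches nothing.
It fails at once if the ball or the disc was moved more than 30 mm (distance of any of ball_center, disc from where it was at the start of the episode above 0.03 m).
It fails at once if a bail was moved more than 30 mm (distance of any of bail_a, bail_b, bail_c from where it was at the start of the episode above 0.03 m).
It also fails if it takes over 64 s, if anything falls off the work surface, if the arm or the gripper's body presses on something with over 40 N, if the wrist force passes 120 N, or if a joint passes its speed limit or range.

## Working session

There is one attempt and no reset: what is moved stays moved. The work goes in short steps, Python scripts to look and compute and a tool call to move; the robot and the scene stay as the last step left them, time stands still between calls to the robot, and variables do not carry over. Pictures are saved under pics/ and viewed, and the job is handed in when it is done.

Besides the shell and the picture viewer there is one more tool, called as name(argument=value, ...), one argument or row to a line, values as JSON. jog_arm: Moves the arm, as the interface text tells. Its arguments: {"type":"object","properties":{"targets":{"type":"array"},"fingers":{"type":"number"},"grip_force":{"type":"number"}},"required":["targets"]}

```bash
ls; mkdir -p pics; python3 - <<'E'
from rig import ctrl
import cv2
print(ctrl.sense())
for n in ["side","top","wrist"]:
    c=ctrl.capture(n)
    cv2.imwrite(f"pics/{n}0.png",cv2.cvtColor(c["img"],cv2.COLOR_RGB2BGR))
    print(n,c["intrinsics"],c.get("T",c.get("mount")))
    for t in ["gauge","clipboard","bracket","bail_a","disc","ball_center"]:
        print(t,[(round(d["score"],2),[round(float(v)) for v in d["box"]]) for d in ctrl.boxes_of(n,t)])
E
```

```text
pics
{'time_s': 0.0, 'joints': array([-1.37338171e+00,  3.13400567e-01,  1.49844913e+00,  2.81482832e-05,
        1.33098925e+00, -2.23404428e-01]), 'dq': array([-0.00010055, -0.00098665, -0.00097917,  0.00038291, -0.00186895,
        0.00100844]), 'tau': array([ 8.84279325e-04, -4.12263966e+01, -2.59740579e+01, -1.78494047e-04,
        4.16914161e-03, -9.11997091e-06]), 'eef_pos': array([ 214.41176225, -478.95988627,  247.75582005]), 'ee_rot': array([ 0.59372387, -0.59307919,  0.38484502, -0.38424386]), 'force': array([ 0.70327224, -0.19066191, -0.27748438]), 'wrist_torque': array([-0.00036794, -0.00516357, -0.01033718]), 'grip_width': 0.9997232847359673}
side [[499.63945357   0.         252.65137144]
 [  0.         499.63945357 194.24027216]
 [  0.           0.           1.        ]] [[-9.97744150e-01  3.64586060e-02 -5.63682561e-02  4.67415337e+02]
 [-6.62800569e-02 -6.68290392e-01  7.40941905e-01  1.18936717e+03]
 [-1.06566550e-02  7.43006542e-01  6.69199308e-01  1.07479709e+03]
 [ 0.00000000e+00  0.00000000e+00  0.00000000e+00  1.00000000e+00]]
gauge [(0.78, [328, 292, 366, 297]
[... 865 characters left out ...]
74, 210, 210, 231])]
bracket [(0.8, [331, 71, 419, 169]), (0.67, [170, 214, 209, 231])]
bail_a [(0.7, [342, 100, 351, 139]), (0.45, [358, 95, 364, 135])]
disc [(0.65, [380, 101, 416, 138])]
ball_center [(0.57, [388, 101, 417, 127])]
wrist [[297.31863964   0.         252.02310983]
 [  0.         297.31863964 190.87100079]
 [  0.           0.           1.        ]] [[ 9.99999936e-01 -2.20817364e-04  2.82609884e-04 -3.93211218e-01]
 [ 3.34418159e-04  2.89378545e-01 -9.57214681e-01 -1.25706290e+02]
 [ 1.29588385e-04  9.57214714e-01  2.89378601e-01  7.31853211e+01]
 [ 0.00000000e+00  0.00000000e+00  0.00000000e+00  1.00000000e+00]]
gauge []
clipboard []
bracket []
bail_a []
disc []
ball_center []
```

```bash
python3 - <<'E'
import cv2
a=cv2.imread("pics/top0.png");cv2.imwrite("pics/top0b.png",cv2.resize(a[60:330,120:440],(800,675)[:2] if 0 else (711,600),interpolation=cv2.INTER_CUBIC))
a=cv2.imread("pics/side0.png");cv2.imwrite("pics/side0b.png",cv2.resize(a[80:350,130:400],(600,600),interpolation=cv2.INTER_CUBIC))
E
```

```text
(no output)
```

View pics/top0b.png

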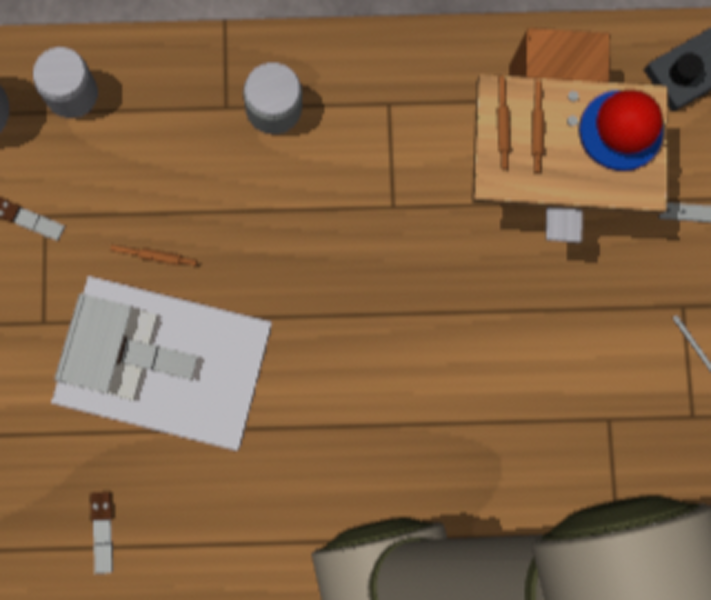

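View pics/side0b.png

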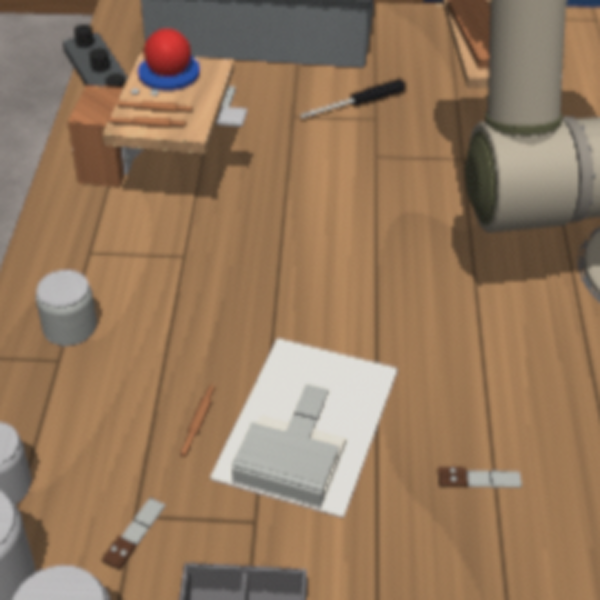

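View pics/wrist0.png

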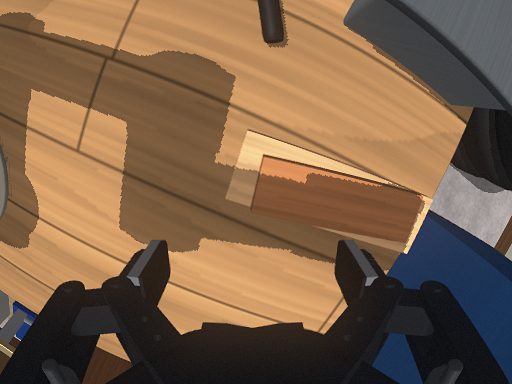

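```bash
cat > h.py <<'E'
from rig import ctrl
import numpy as np, cv2
from scipy.spatial.transform import Rotation as R
def rot(s):
    q=s["ee_rot"]; return R.from_quat([q[1],q[2],q[3],q[0]]).as_matrix()
def ray(c,uv,s=None):
    K=c["intrinsics"]; x=(uv[0]-K[0,2])/K[0,0]; y=(uv[1]-K[1,2])/K[1,1]
    if "T" in c: T=c["T"]; d=np.array([x,-y,-1.])
    else:
        r=np.hypot(x,y); k=np.sin(r)/max(r,1e-9); d=np.array([x*k,-y*k,-np.cos(r)])
        W=np.eye(4); W[:3,:3]=rot(s); W[:3,3]=s["eef_pos"]; T=W@c["mount"]
    return T[:3,3],T[:3,:3]@d
def px2w(c,uv,z,s=None):
    o,d=ray(c,uv,s); return o+d*(z-o[2])/d[2]
def w2px(c,p,s=None):
    if "T" in c: T=c["T"]
    else:
        W=np.eye(4); W[:3,:3]=rot(s); W[:3,3]=s["eef_pos"]; T=W@c["mount"]
    q=T[:3,:3].T@(np.asarray(p,float)-T[:3,3]); K=c["intrinsics"]
    if "T" in c: x,y=-q[0]/q[2],q[1]/q[2]; x=q[0]/-q[2]; y=-q[1]/-q[2]
    else:
        th=np.arctan2(np.hypot(q[0],q[1]),-q[2]); n=np.hypot(q[0],q[1]); x=q[0]/n*th; y=-q[1]/n*th
    return np.array([x*K[0,0]+K[0,2],y*K[1,1]+K[1,2]])
def save(c,n,crop=None,size=None):
    a=cv2.cvtColor(c["img"],cv2.COLOR_RGB2BGR)
    if crop: a=a[crop[1]:crop[3],crop[0]:crop[2]]
    if size: a=cv2.resize(a,size,interpolation=cv2.INTER_CUBIC)
    cv2.imwrite(f"pics/{n}.png",a)
E
python3 - <<'E'
from h import *
np.set_printoptions(precision=1,suppress=True)
s=ctrl.sense(); print(rot(s))
c=ctrl.capture("top")
# clipboard rect
r=ctrl.regions_of("top","clipboard")
m=r[0]["region"].astype(np.uint8)
def rect(c,m,z):
    ys,xs=np.nonzero(m); P=np.array([px2w(c,(x+0.0,y+0.0),z)[:2] for x,y in zip(xs,ys)],np.float32)
    return cv2.minAreaRect(P),P.mean(0)
print("clipboard",rect(c,m,5))
r=ctrl.regions_of("top","gauge")
for d in r: print("gauge",d["score"],d["box"],rect(c,d["region"],21))
r=ctrl.regions_of("top","bracket")
for d in r[:2]: print("bracket",d["score"],d["box"],rect(c,d["region"],147))
f=lambda u,v:(120+u*320/711,60+v*270/600)
for n,u,v,z in [("bFL",474,202,147),("bFR",666,209,147),("bBL",479,76,147),("bBR",667,86,147),("armL",547,241,120),("armR",581,242,120),("tip",(200+195)/2,370,21),("cb TL",88,277,5),("TR",270,322,5),("BR",238,449,5),("BL",53,402,5)]:
    print(n,px2w(c,f(u,v),z))
c=ctrl.capture("side")
g=lambda u,v:(130+u*270/600,80+v*270/600)
for n,u,v,z in [("bFL",203,149,147),("bFR",233,60,147),("bBL",107,136,147),("armL",220,122,120),("armR",242,123,120),("cbTL",212,478,5),("TR",280,338,5),("BR",397,367,5),("BL",343,516,5)]:
    print(n,px2w(c,g(u,v),z))
E
```

```text
[[ 0.4 -0.   0.9]
 [-0.9 -0.   0.4]
 [-0.  -1.  -0. ]]
clipboard (((494.02630615234375, 308.1438903808594), (243.82057189941406, 165.3760528564453), 74.106689453125), array([492.6, 307.4], dtype=float32))
gauge 0.82 [116.8, 149.3, 148.4, 168.9] (((676.9607543945312, 476.11761474609375), (95.08352661132812, 24.063827514648438), 63.87108612060547), array([678.8, 478.1], dtype=float32))
gauge 0.74 [160.5, 282.1, 171.6, 315.6] (((288.2983703613281, 378.6652526855469), (93.98884582519531, 21.46513557434082), 0.21829769015312195), array([290.8, 377.7], dtype=float32))
bracket 0.6 [332.2, 71.5, 419.1, 167.7] (((730.8484497070312, -184.66253662109375), (221.30990600585938, 254.31004333496094), 84.8564453125), array([ 728.8, -171.9], dtype=float32))
bFL [650.2 -70.3 147. ]
bFR [ 636.1 -289.1  147. ]
bBL [801.5 -84.5 147. ]
bBR [ 783.3 -302.9  147. ]
armL [ 608.1 -157.3  120. ]
armR [ 605.9 -196.7  120. ]
tip [478.5 259.5  21. ]
cb TL [601.6 398.3   5. ]
TR [538.1 169.4   5. ]
BR [381.5 212.2   5. ]
BL [445.1 440.5   5. ]
bFL [657.1 -51.  147. ]
bFR [ 636.6 -282.6  147. ]
bBL [796.8 -74.5 147. ]
armL [ 644.9 -154.8  120. ]
armR [ 612.2 -154.   120. ]
cbTL [602.6 402.1   5. ]
TR [536.6 170.9   5. ]
BR [382.6 214.    5. ]
BL [447.7 446.    5. ]
```

```bash
cat >> h.py <<'E'
def head(s):
    r=rot(s); return np.degrees(np.arctan2(r[1,2],r[0,2]))
def tgt(p,h):
    s=ctrl.sense(); M=rot(s)
    o=M.T@(np.array(p,float)-s["eef_pos"])/1000
    y=-np.radians((h-head(s)+180)%360-180)
    print("t",round(s["time_s"],2),"pos",s["eef_pos"].round(1),"head",round(head(s),2),"f",s["force"].round(1),"g",round(s["grip_width"],3),"joints",s["joints"].round(2))
    print("offset",o.round(4).tolist(),"yaw",round(y,4))
E
python3 -c "
from h import *
tgt([494,310,190],74.5)"
```

```text
t 1.3 pos [ 214.4 -479.2  248.3] head 24.11 f [-0.1 -0.4 -0. ] g 1.0 joints [-1.37  0.31  1.5   0.    1.33 -0.22]
offset [-0.6062, 0.0583, 0.5775] yaw -0.8795
```

jog_arm(
  targets=[
    {"offset":[-0.606,0.058,0.577],"yaw":-0.88},
    {"offset":[-0.606,0.058,0.577],"yaw":-0.88},
    {"offset":[-0.606,0.058,0.577],"yaw":-0.88},
    {"offset":[-0.606,0.058,0.577],"yaw":-0.88},
    {"offset":[-0.606,0.058,0.577],"yaw":-0.88},
    {"offset":[-0.606,0.058,0.577],"yaw":-0.88},
    {"offset":[-0.606,0.058,0.577],"yaw":-0.88},
    {"offset":[-0.606,0.058,0.577],"yaw":-0.88},
    {"offset":[-0.606,0.058,0.577],"yaw":-0.88},
    {"offset":[-0.606,0.058,0.577],"yaw":-0.88},
    {"offset":[-0.606,0.058,0.577],"yaw":-0.88},
    {"offset":[-0.606,0.058,0.577],"yaw":-0.88},
  ],
)

```text
time_s: 2.3
eef_pos: [381.1, -6.9, 213.9]
ee_rot: [-0.701, 0.701, -0.095, 0.096]
force: [2.1, -1.6, -0.5]
grip_width: 1.002
```

```bash
python3 -c "
from h import *
tgt([494,310,190],74.5)"
```

```text
t 2.3 pos [381.1  -6.9 213.9] head 74.52 f [ 2.1 -1.6 -0.5] g 1.002 joints [-0.33  0.02  1.94 -0.    1.18 -0.06]
offset [0.0242, 0.0239, 0.3356] yaw 0.0004
```

jog_arm(
  targets=[
    {"offset":[0.024,0.024,0.336],"yaw":0},
    {"offset":[0.024,0.024,0.336],"yaw":0},
    {"offset":[0.024,0.024,0.336],"yaw":0},
    {"offset":[0.024,0.024,0.336],"yaw":0},
    {"offset":[0.024,0.024,0.336],"yaw":0},
    {"offset":[0.024,0.024,0.336],"yaw":0},
    {"offset":[0.024,0.024,0.336],"yaw":0},
    {"offset":[0.024,0.024,0.336],"yaw":0},
    {"offset":[0.024,0.024,0.336],"yaw":0},
    {"offset":[0.024,0.024,0.336],"yaw":0},
  ],
)

```text
time_s: 3.13
eef_pos: [493.7, 312.2, 188.9]
ee_rot: [-0.701, 0.701, -0.094, 0.094]
force: [-0.3, -0.3, -0.5]
grip_width: 1.0
```

```bash
python3 -c "
from h import *
tgt([494,310,190],74.5)
s=ctrl.sense(); c=ctrl.capture('wrist'); save(c,'w1',size=(800,600))
np.save('w1.npy',c['img'])
print(s['eef_pos'])
for d in ctrl.regions_of('wrist','gauge'):
  m=d['region']; print(d['score'],d['box'])
  ys,xs=np.nonzero(m); P=np.array([px2w(c,(x,y),21,s)[:2] for x,y in zip(xs,ys)],np.float32); print(cv2.minAreaRect(P),P.mean(0))
"
```

```text
t 3.13 pos [493.7 312.2 188.9] head 74.68 f [-0.3 -0.3 -0.5] g 1.0 joints [ 0.36  0.49  1.4  -0.    1.25  0.63]
offset [0.0008, -0.0011, -0.0021] yaw 0.0032
[493.74362604 312.19908871 188.9351149 ]
0.71 [45.1, 144.2, 108.5, 187.8]
((302.49951171875, 376.8174743652344), (90.14325714111328, 23.91498374938965), 3.912538528442383) [307.91367 378.3072 ]
0.7 [240.6, 141.0, 269.9, 226.0]
((495.4503173828125, 305.2247314453125), (89.70420837402344, 29.988590240478516), 74.85173034667969) [496.00714 306.98132]
0.59 [364.2, 1.1, 386.9, 33.8]
((662.0827026367188, 447.75250244140625), (42.415077209472656, 20.920639038085938), 64.6259994506836) [661.113   445.91296]
```

View pics/w1.png

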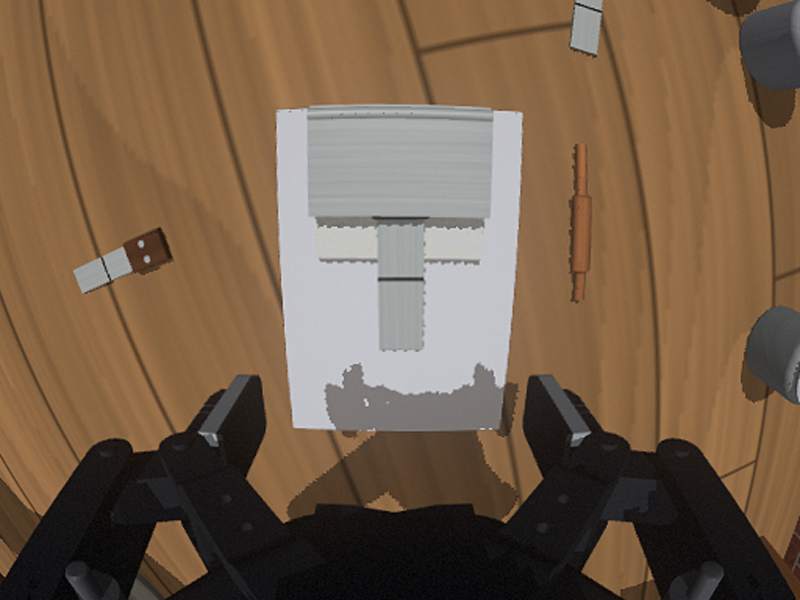

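```bash
python3 -c "
from h import *
c=ctrl.capture('wrist'); s=ctrl.sense()
k=512/800
for n,u,v,z in [('tipL',380,350,21),('tipR',423,350,21),('lineL',378,279,21),('lineR',424,279,21),('baseL',378,222,21),('baseR',424,222,21),('blkL',322,260,17),('blkR',481,261,17),('cbFL',294,428,5),('cbFR',500,430,5),('cbBL',277,110,5),('cbBR',522,112,5)]:
  print(n,px2w(c,(u*k,v*k),z,s).round(1))
"
```

```text
tipL [470.  261.3  21. ]
tipR [498.5 253.3  21. ]
lineL [482.6 310.1  21. ]
lineR [511.7 302.1  21. ]
baseL [493.  346.3  21. ]
baseR [521.3 338.5  21. ]
blkL [450.  331.7  17. ]
blkR [551.6 302.9  17. ]
cbFL [381.9 206.9   5. ]
cbFR [540.5 160.5   5. ]
cbBL [447.8 437.6   5. ]
cbBR [605.7 392.8   5. ]
```

```bash
python3 -c "
from h import *
tgt([495.7,301,60],74.9);tgt([495.7,301,25],74.9)"
```

```text
t 3.28 pos [493.7 309.4 190.1] head 74.47 f [-0.2 -0.3  0.2] g 1.0 joints [ 0.36  0.49  1.4  -0.    1.25  0.63]
offset [0.004, 0.1302, -0.0075] yaw -0.0075
t 3.28 pos [493.7 309.4 190.1] head 74.47 f [-0.2 -0.3  0.2] g 1.0 joints [ 0.36  0.49  1.4  -0.    1.25  0.63]
offset [0.0039, 0.1652, -0.0075] yaw -0.0075
```

jog_arm(
  targets=[
    {"offset":[0.003,0.05,-0.005],"yaw":-0.008},
    {"offset":[0.003,0.09,-0.005],"yaw":-0.008},
    {"offset":[0.003,0.11,-0.005],"yaw":-0.008},
    {"offset":[0.003,0.11,-0.005],"yaw":-0.008},
    {"offset":[0.003,0.11,-0.005],"yaw":-0.008},
    {"offset":[0.003,0.11,-0.005],"yaw":-0.008},
  ],
  fingers=0.055,
)

```text
time_s: 3.78
eef_pos: [496.6, 303.5, 82.7]
ee_rot: [0.701, -0.701, 0.092, -0.095]
force: [0.0, -0.7, 1.0]
grip_width: 0.643
```

```bash
python3 -c "
from h import *
tgt([495.7,303.8,25],74.9)
s=ctrl.sense(); c=ctrl.capture('wrist'); save(c,'w2',size=(800,600)); np.savez('w2.npz',p=s['eef_pos'],q=s['ee_rot'])
c=ctrl.capture('wrist'); s=ctrl.sense(); save(c,'w2',size=(800,600))
print(s['eef_pos'])
"
```

```text
t 3.78 pos [496.6 303.5  82.7] head 74.88 f [ 0.  -0.7  1. ] g 0.643 joints [ 0.35  0.61  1.51 -0.    1.02  0.61]
offset [-0.0012, 0.0577, 0.0] yaw -0.0003
[496.53097199 303.81754411  82.67380947]
```

View pics/w2.png

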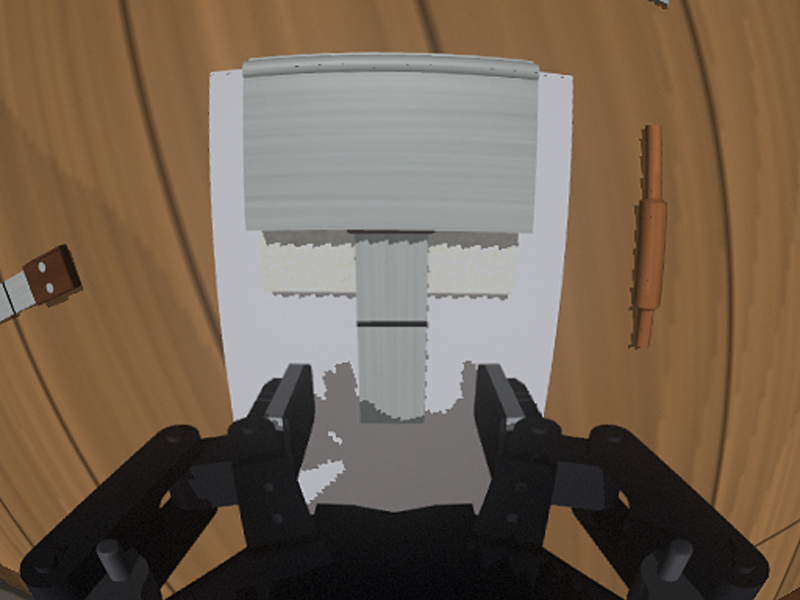

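```bash
python3 -c "
from h import *
s=ctrl.sense(); c=ctrl.capture('wrist')
k=512/800
for n,u,v,z in [('tipL',361,422,21),('tipR',424,422,21),('lineL',358,323,21),('lineR',427,323,21),('baseL',356,238,21),('baseR',428,238,21),('blkL',275,292,17),('blkR',509,295,17)]:
  print(n,px2w(c,(u*k,v*k),z,s).round(1))
# project grasp pt
print(w2px(c,[495.7,303.8,21],s)/k)
tgt([495.7,303.8,25],74.9)
"
```

```text
tipL [469.9 265.8  21. ]
tipR [498.5 258.   21. ]
lineL [482.9 313.8  21. ]
lineR [511.5 306.1  21. ]
baseL [492.4 349.4  21. ]
baseR [520.8 341.7  21. ]
blkL [450.9 335.7  17. ]
blkR [549.5 307.6  17. ]
[392.82446696 336.77400651]
t 3.93 pos [496.3 303.8  82.3] head 74.92 f [1.  0.1 0.1] g 0.645 joints [ 0.35  0.61  1.51 -0.    1.02  0.61]
offset [-0.0008, 0.0573, -0.0003] yaw 0.0004
```

jog_arm(
  targets=[
    {"offset":[-0.001,0.03,0.002],"yaw":0},
    {"offset":[-0.001,0.05,0.002],"yaw":0},
    {"offset":[-0.001,0.057,0.002],"yaw":0},
    {"offset":[-0.001,0.057,0.002],"yaw":0},
    {"offset":[-0.001,0.057,0.002],"yaw":0},
    {"offset":[-0.001,0.057,0.002],"yaw":0},
  ],
)

```text
time_s: 4.43
eef_pos: [496.9, 306.4, 26.9]
ee_rot: [0.702, -0.7, 0.09, -0.095]
force: [-0.2, -0.1, 0.8]
grip_width: 0.641
```

jog_arm(
  targets=[
    {"offset":[0,0,0],"yaw":0},
    {"offset":[0,0,0],"yaw":0},
    {"offset":[0,0,0],"yaw":0},
    {"offset":[0,0,0],"yaw":0},
    {"offset":[0,0,0],"yaw":0},
    {"offset":[0,0,0],"yaw":0},
  ],
  fingers=0.02,
  grip_force=60,
)

```text
time_s: 4.93
eef_pos: [497.5, 306.6, 28.4]
ee_rot: [0.702, -0.7, 0.09, -0.096]
force: [-1.7, -1.2, 7.5]
grip_width: 0.326
```

```bash
python3 -c "
from h import *
tgt([495.9,305.7,25],74.9)
s=ctrl.sense(); c=ctrl.capture('wrist'); save(c,'w3',size=(800,600))
"
```

```text
t 4.93 pos [497.5 306.6  28.4] head 74.94 f [-1.7 -1.2  7.5] g 0.326 joints [ 0.35  0.69  1.54 -0.    0.91  0.62]
offset [-0.0013, 0.0033, -0.0013] yaw 0.0006
```

View pics/w3.png

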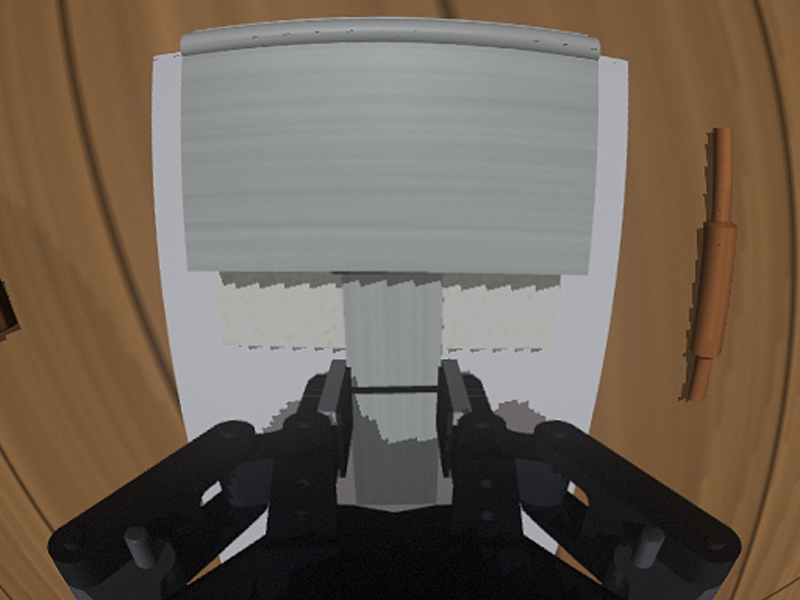

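jog_arm(
  targets=[
    {"offset":[0,0,-0.007],"yaw":0},
    {"offset":[0,0,-0.016],"yaw":0},
    {"offset":[0,0,-0.025],"yaw":0},
    {"offset":[0,0,-0.034],"yaw":0},
    {"offset":[0,0,-0.043],"yaw":0},
    {"offset":[0,0,-0.052],"yaw":0},
    {"offset":[0,0,-0.061],"yaw":0},
    {"offset":[0,0,-0.07],"yaw":0},
    {"offset":[0,0,-0.074],"yaw":0},
    {"offset":[0,0,-0.074],"yaw":0},
  ],
)

```text
time_s: 5.82
eef_pos: [477.9, 234.1, 27.9]
ee_rot: [0.702, -0.7, 0.09, -0.096]
force: [-0.3, -0.7, -0.1]
grip_width: 0.324
```

```bash
python3 -c "
from h import *
s=ctrl.sense(); c=ctrl.capture('wrist'); save(c,'w4',size=(800,600))
tgt([470,0,100],175)
"
```

```text
t 5.87 pos [478.2 234.6  28. ] head 74.9 f [ 0.7 -0.5 -0.5] g 0.326 joints [ 0.24  0.61  1.7  -0.    0.83  0.5 ]
offset [0.0538, -0.0725, -0.2284] yaw -1.7471
```

View pics/w4.png

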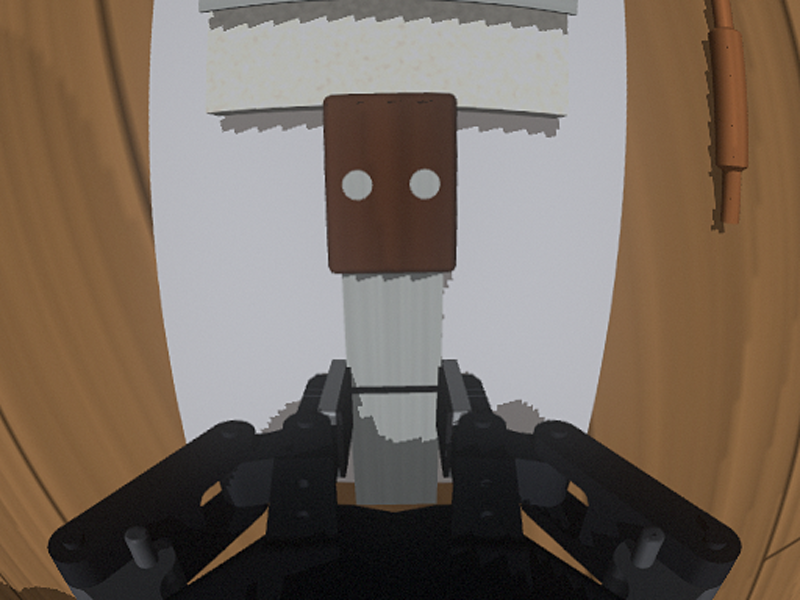

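jog_arm(
  targets=[
    {"offset":[0,-0.03,0],"yaw":0},
    {"offset":[0,-0.06,0],"yaw":0},
    {"offset":[0.01,-0.07,-0.03],"yaw":-0.12},
    {"offset":[0.015,-0.07,-0.06],"yaw":-0.24},
    {"offset":[0.02,-0.07,-0.09],"yaw":-0.36},
    {"offset":[0.025,-0.07,-0.12],"yaw":-0.48},
    {"offset":[0.03,-0.07,-0.15],"yaw":-0.6},
    {"offset":[0.05,-0.07,-0.18],"yaw":-0.72},
    {"offset":[0.07,-0.07,-0.21],"yaw":-0.84},
    {"offset":[0.073,-0.07,-0.223],"yaw":-0.96},
    {"offset":[0.073,-0.07,-0.223],"yaw":-1.08},
    {"offset":[0.073,-0.07,-0.223],"yaw":-1.2},
  ],
)

```text
time_s: 6.87
eef_pos: [490.1, -0.7, 97.5]
ee_rot: [-0.63, 0.631, 0.323, -0.318]
force: [0.4, -0.0, -1.0]
grip_width: 0.321
```

```bash
python3 -c "
from h import *
tgt([490,0,40],175)
"
```

```text
t 6.87 pos [490.1  -0.7  97.5] head 143.91 f [ 0.4 -0.  -1. ] g 0.321 joints [-0.24  0.42  1.79  0.    0.93 -1.19]
offset [0.0002, 0.0575, 0.0008] yaw -0.5426
```

jog_arm(
  targets=[
    {"offset":[0,0.02,0.0],"yaw":-0.12},
    {"offset":[0,0.04,0.0],"yaw":-0.24},
    {"offset":[0,0.055,0.0],"yaw":-0.36},
    {"offset":[0,0.065,0.0],"yaw":-0.48},
    {"offset":[0,0.07,0.0],"yaw":-0.54},
    {"offset":[0,0.07,0.0],"yaw":-0.54},
    {"offset":[0,0.07,0.0],"yaw":-0.54},
  ],
)

```text
time_s: 7.45
eef_pos: [490.7, -0.5, 27.4]
ee_rot: [-0.521, 0.524, 0.479, -0.474]
force: [1.3, -0.3, -1.1]
grip_width: 0.322
```

```bash
python3 -c "
from h import *
tgt([490,0,19],175)
s=ctrl.sense(); c=ctrl.capture('wrist'); save(c,'w5',size=(800,600))
c=ctrl.capture('side'); save(c,'s5',(180,130,320,235),(800,600))
"
```

```text
t 7.45 pos [490.7  -0.5  27.4] head 174.75 f [ 1.3 -0.3 -1.1] g 0.322 joints [-0.24  0.54  1.83  0.    0.77 -1.72]
offset [0.0004, 0.0084, 0.0008] yaw -0.0044
```

View pics/w5.png

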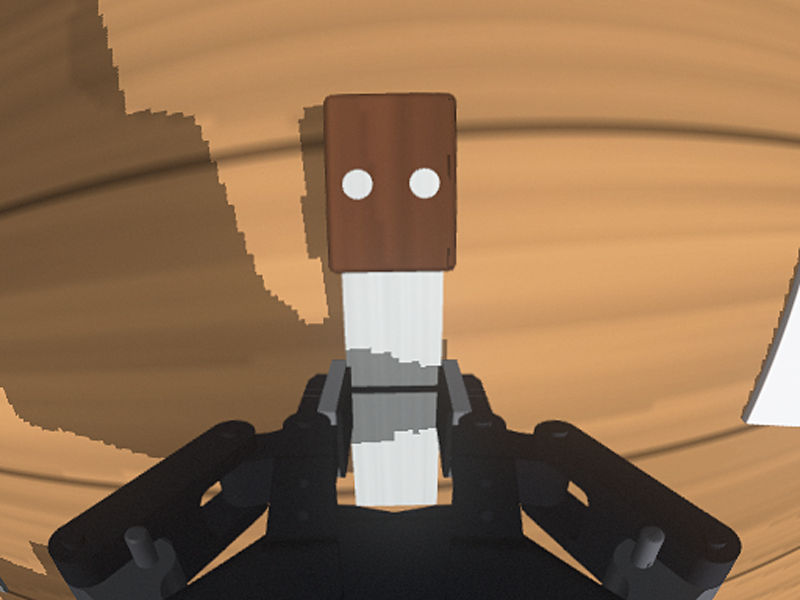

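View pics/s5.png

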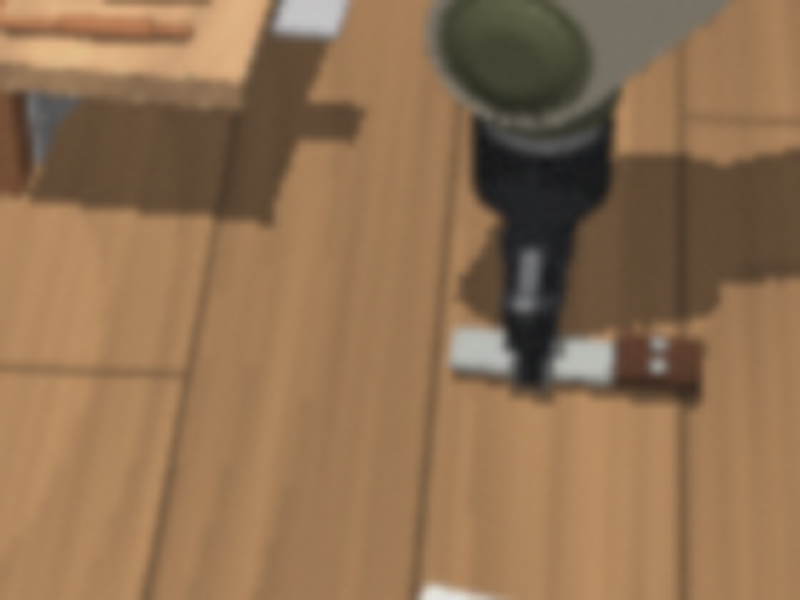

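jog_arm(
  targets=[
    {"offset":[0,0.004,0],"yaw":0},
    {"offset":[0,0.007,0],"yaw":0},
    {"offset":[0,0.009,0],"yaw":0},
    {"offset":[0,0.009,0],"yaw":0},
  ],
)

```text
time_s: 7.88
eef_pos: [490.8, -0.5, 18.5]
ee_rot: [-0.521, 0.524, 0.479, -0.474]
force: [1.2, -0.3, -1.4]
grip_width: 0.325
```

jog_arm(
  targets=[
    {"offset":[0,0.001,0],"yaw":0},
    {"offset":[0,0.002,0],"yaw":0},
    {"offset":[0,0.002,0],"yaw":0},
  ],
)

```text
time_s: 8.13
eef_pos: [490.8, -0.5, 16.9]
ee_rot: [-0.521, 0.524, 0.479, -0.474]
force: [-1.7, 0.5, 5.7]
grip_width: 0.329
```

jog_arm(
  targets=[
    {"offset":[0,0,0],"yaw":0},
    {"offset":[0,0,0],"yaw":0},
    {"offset":[0,0,0],"yaw":0},
    {"offset":[0,0,0],"yaw":0},
    {"offset":[0,0,0],"yaw":0},
    {"offset":[0,0,0],"yaw":0},
    {"offset":[0,-0.03,0],"yaw":0},
    {"offset":[0,-0.06,0],"yaw":0},
    {"offset":[0,-0.09,0],"yaw":0},
    {"offset":[0,-0.09,0],"yaw":0},
    {"offset":[0,-0.09,0],"yaw":0},
  ],
  fingers=0.06,
)

```text
time_s: 9.05
eef_pos: [490.8, -0.8, 108.1]
ee_rot: [-0.52, 0.525, 0.48, -0.474]
force: [-0.4, -0.9, -0.0]
grip_width: 0.704
```

```bash
python3 -c "
from h import *
ctrl.capture('side')
s=ctrl.sense(); c=ctrl.capture('wrist'); save(c,'w6',size=(800,600)); np.savez('w6.npz',p=s['eef_pos'],q=s['ee_rot'])
tgt([490,0,19],175)
"
```

```text
t 9.15 pos [489.7  -0.5 106.1] head 174.74 f [ 0.7  0.8 -0.8] g 0.707 joints [-0.24  0.4   1.78  0.    0.95 -1.72]
offset [0.0004, 0.0871, 0.0003] yaw -0.0046
```

View pics/w6.png

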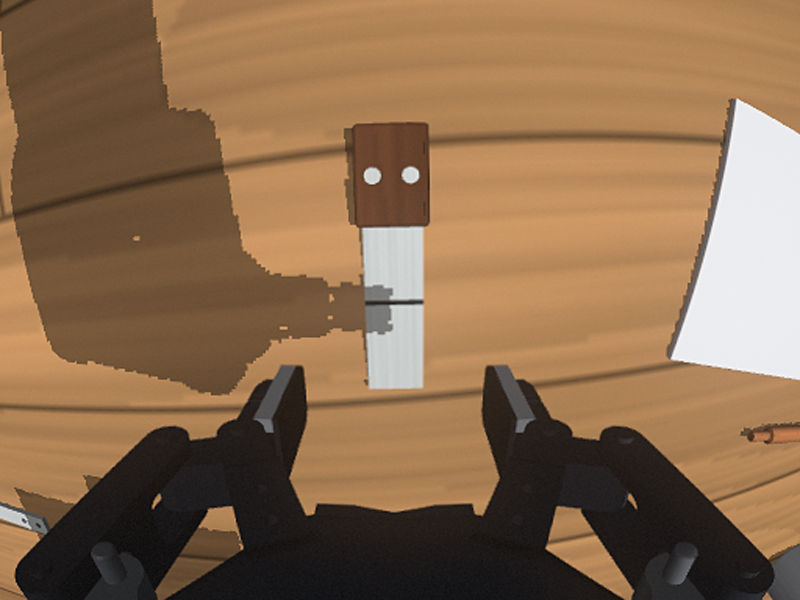

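```bash
python3 -c "
from h import *
z=np.load('w6.npz'); s=dict(eef_pos=z['p'],ee_rot=z['q']); c=ctrl.capture('wrist')
k=512/800
for n,u,v,zz in [('tipL',369,387,4),('tipR',423,387,4),('lineL',365,302,4),('lineR',424,301,4),('hFL',356,226,12),('hFR',428,226,12),('hBL',354,124,12),('hBR',428,123,12)]:
  print(n,px2w(c,(u*k,v*k),zz,s).round(1))
"
```

```text
tipL [535.5 -18.2   4. ]
tipR [538.3  11.6   4. ]
lineL [486.2 -14.8   4. ]
lineR [488.4  15.6   4. ]
hFL [445.4 -14.2  12. ]
hFR [448.6  20.   12. ]
hBL [397.  -10.2  12. ]
hBR [399.7  24.   12. ]
```

```bash
python3 -c "
from h import *
tgt([427.5,4.6,50],175.8)
tgt([427.5,4.6,20],175.8)
"
```

```text
t 9.2 pos [489.5  -0.5 105.8] head 174.74 f [-0.5 -0.6  0.1] g 0.698 joints [-0.24  0.4   1.78  0.    0.95 -1.72]
offset [-0.0007, 0.0555, 0.0625] yaw -0.0185
t 9.2 pos [489.5  -0.5 105.8] head 174.74 f [-0.5 -0.6  0.1] g 0.698 joints [-0.24  0.4   1.78  0.    0.95 -1.72]
offset [-0.0008, 0.0855, 0.0627] yaw -0.0185
```

jog_arm(
  targets=[
    {"offset":[-0.001,0.01,0.03],"yaw":-0.018},
    {"offset":[-0.001,0.03,0.06],"yaw":-0.018},
    {"offset":[-0.001,0.045,0.0625],"yaw":-0.018},
    {"offset":[-0.001,0.045,0.0625],"yaw":-0.018},
    {"offset":[-0.001,0.065,0.0625],"yaw":-0.018},
    {"offset":[-0.001,0.08,0.0625],"yaw":-0.018},
    {"offset":[-0.001,0.0855,0.0625],"yaw":-0.018},
    {"offset":[-0.001,0.0855,0.0625],"yaw":-0.018},
    {"offset":[-0.001,0.0855,0.0625],"yaw":-0.018},
  ],
)

```text
time_s: 9.95
eef_pos: [428.3, 4.3, 20.4]
ee_rot: [-0.517, 0.519, 0.483, -0.479]
force: [-0.9, 0.0, 0.3]
grip_width: 0.701
```

```bash
python3 -c "
from h import *
tgt([427.5,4.6,20],175.8)
s=ctrl.sense(); c=ctrl.capture('wrist'); save(c,'w7',size=(800,600)); np.savez('w6.npz',p=s['eef_pos'],q=s['ee_rot'])
"
```

```text
t 9.95 pos [428.3   4.3  20.4] head 175.77 f [-0.9  0.   0.3] g 0.701 joints [-0.27  0.46  2.01  0.01  0.66 -1.77]
offset [0.0003, 0.0004, 0.0008] yaw -0.0006
```

View pics/w7.png

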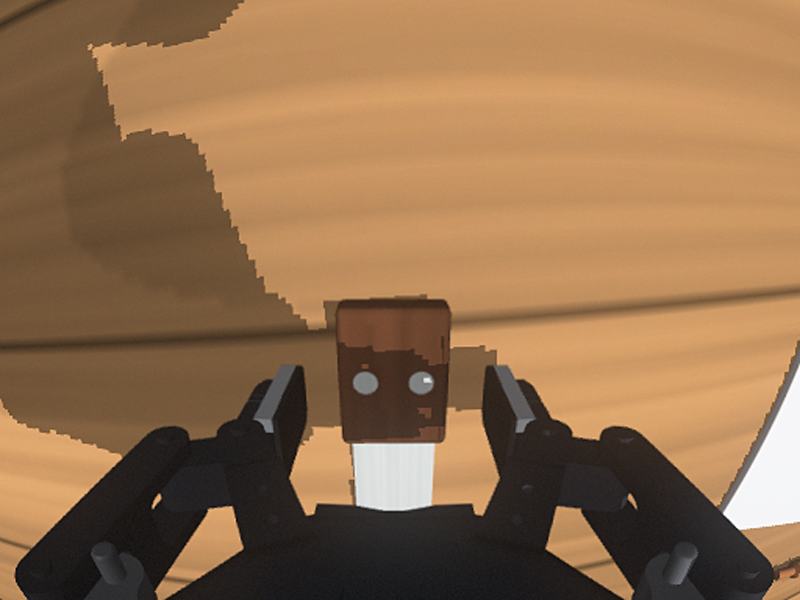

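Fingers straddle the handle (wood at x 337–450, y 300–442 px), centred. Close.

jog_arm(
  targets=[
    {"offset":[0,0,0],"yaw":0},
    {"offset":[0,0,0],"yaw":0},
    {"offset":[0,0,0],"yaw":0},
    {"offset":[0,0,0],"yaw":0},
    {"offset":[0,0,0],"yaw":0},
    {"offset":[0,0,0],"yaw":0},
    {"offset":[0,0,0],"yaw":0},
  ],
  fingers=0.02,
  grip_force=80,
)

```text
time_s: 10.58
eef_pos: [429.0, 4.1, 21.9]
ee_rot: [-0.516, 0.52, 0.484, -0.479]
force: [-3.3, 0.8, 11.8]
grip_width: 0.386
```

jog_arm(
  targets=[
    {"offset":[0,-0.02,0],"yaw":0},
    {"offset":[0,-0.05,0],"yaw":0},
    {"offset":[0,-0.08,0],"yaw":0},
    {"offset":[0,-0.11,0],"yaw":0},
    {"offset":[0,-0.12,0],"yaw":0},
    {"offset":[0,-0.12,0],"yaw":0},
    {"offset":[0,-0.12,0],"yaw":0},
  ],
)

```text
time_s: 11.17
eef_pos: [427.8, 4.0, 141.8]
ee_rot: [-0.516, 0.52, 0.484, -0.479]
force: [-0.1, -0.8, -1.9]
grip_width: 0.386
```

```bash
python3 -c "
from h import *
ctrl.capture('side')
tgt([427.5,4.6,20],175.8)
s=ctrl.sense(); c=ctrl.capture('wrist'); save(c,'w8',size=(800,600)); np.savez('w8.npz',p=s['eef_pos'],q=s['ee_rot'])
c=ctrl.capture('side'); save(c,'s8',(160,90,320,210),(800,600))
"
```

```text
t 11.22 pos [427.5   4.1 141.1] head 175.77 f [ 0.1 -1.8 -1.8] g 0.391 joints [-0.27  0.22  1.92  0.    0.99 -1.77]
offset [0.0002, 0.1211, 0.0009] yaw -0.0004
```

View pics/w8.png

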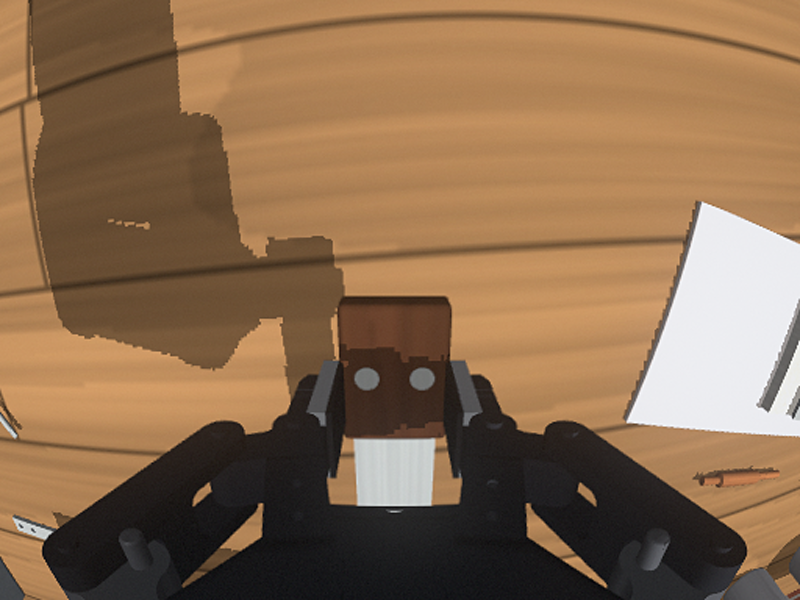

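View pics/s8.png

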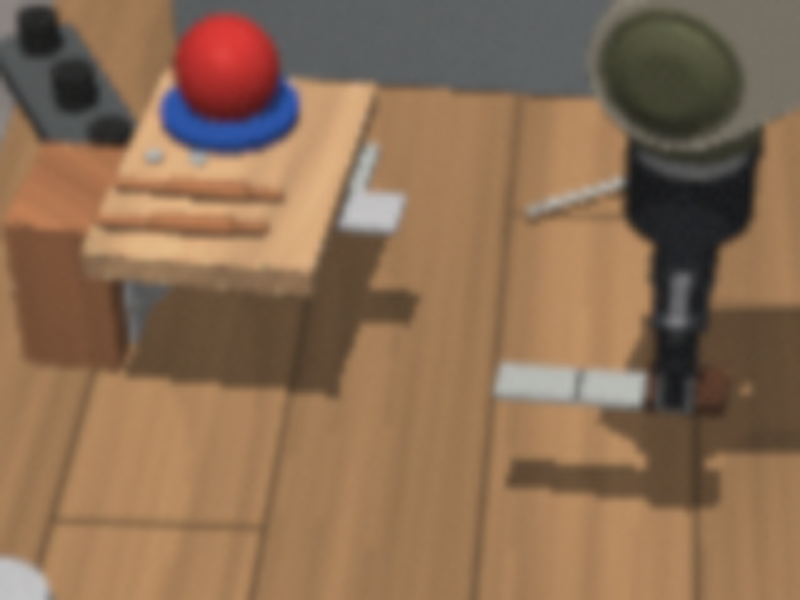

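```bash
python3 -c "
from h import *
c=ctrl.capture('top'); save(c,'t9',(325,65,425,140+0),(800,600)); save(c,'t9b',(320,130,440,220),(800,600)); np.save('t9.npy',c['img'])
c=ctrl.capture('side'); save(c,'s9',(155,90,245,158),(800,604)); np.save('s9.npy',c['img'])
"
```

```text
(no output)
```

View pics/t9b.png

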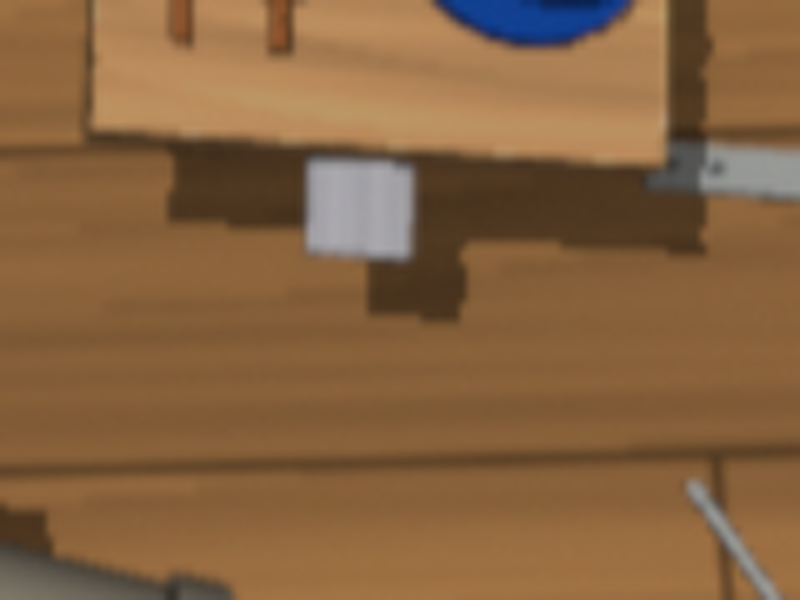

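View pics/t9.png

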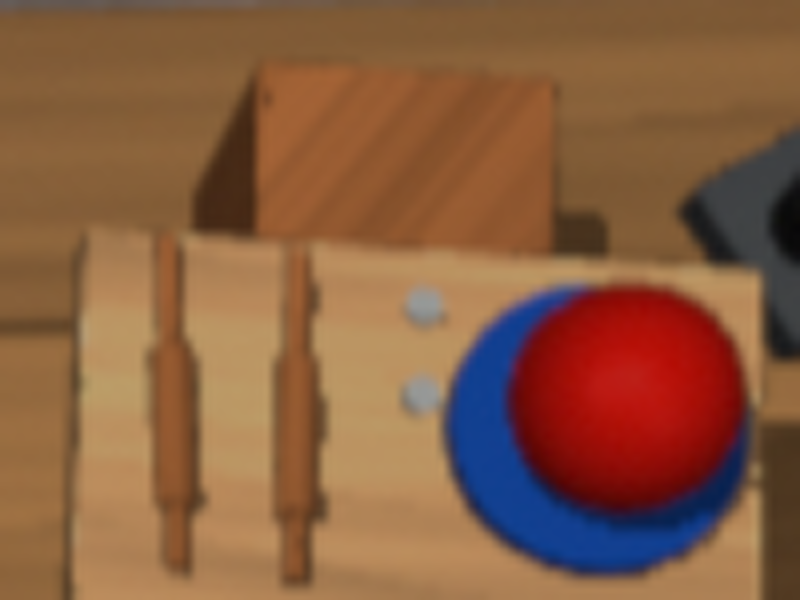

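View pics/s9.png

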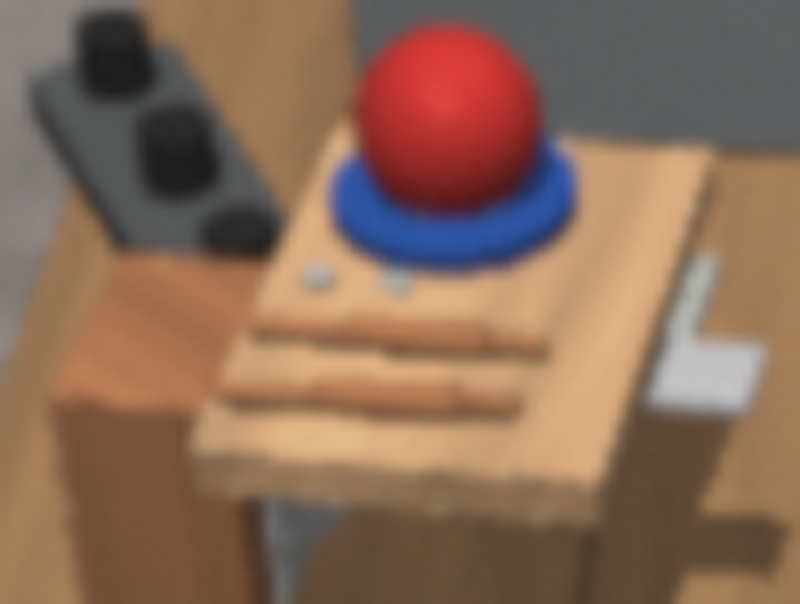

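```bash
cat > fit.py <<'E'
from h import *
from scipy.optimize import least_squares
ct=ctrl.capture('top'); cs=ctrl.capture('side')
def L(off,s,u,v): return np.array([(u+.5)*s-.5+off[0],(v+.5)*s-.5+off[1]])
A=lambda u,v:L((320,130),.15,u,v); B=lambda u,v:L((325,65),.125,u,v); C=lambda u,v:L((155,90),.1125,u,v)
top=[((-75,110,147),A(92,133)),((-75,-110,147),A(666,164)),((-111,20,120),A(306,252)),((-111,-20,120),A(412,261)),((75,110,147),B(85,231)),((75,-110,147),B(760,270)),((150,50,120),B(258,65)),((150,-50,120),B(554,82))]
side=[((-75,-110,147),C(712,150)),((-75,110,147),C(600,487)),((75,110,147),C(205,450)),((-111,-20,120),C(768,347)),((-111,20,120),C(745,412)),((75,-110,147),C(345,122))]
def W(p,q):
    a=p[2]; return np.array([p[0]+np.cos(a)*q[0]-np.sin(a)*q[1],p[1]+np.sin(a)*q[0]+np.cos(a)*q[1],q[2]])
def res(p,S): return np.concatenate([w2px(c,W(p,q))-u for c,l in S for q,u in l])
for nm,S in [("top",[(ct,top)]),("side",[(cs,side)]),("both",[(ct,top),(cs,side)])]:
    r=least_squares(res,[718,-185,-.07],args=(S,),loss="soft_l1",x_scale=[1,1,.01]); p=r.x
    print(nm,p.round(4),"head",np.degrees(p[2]).round(2),"mouth",W(p,(-75,0,120)).round(1)); print(res(p,S).reshape(-1,2).round(1).tolist())
E
python3 fit.py
```

```text
top [ 7.188409e+02 -1.858423e+02 -8.700000e-02] head -4.99 mouth [ 644.1 -179.3  120. ]
[[-0.4, 0.0], [0.2, 0.5], [0.3, 0.4], [-0.1, -0.1], [-0.3, 0.2], [0.3, 0.1], [-0.2, -0.7], [0.2, -0.7]]
side [ 7.204624e+02 -1.824818e+02 -9.100000e-02] head -5.21 mouth [ 645.8 -175.7  120. ]
[[0.5, 0.2], [0.3, -0.2], [-1.8, -0.0], [0.1, 0.1], [0.6, -0.3], [-0.5, 0.1]]
both [ 7.192969e+02 -1.853920e+02 -8.830000e-02] head -5.06 mouth [ 644.6 -178.8  120. ]
[[-0.6, -0.2], [-0.0, 0.3], [0.0, 0.2], [-0.4, -0.2], [-0.4, -0.0], [0.1, 0.0], [-0.3, -0.9], [0.1, -0.8], [0.8, -0.3], [0.8, -0.8], [-1.2, -0.5], [0.6, -0.4], [1.1, -0.8], [-0.2, -0.3]]
```

```bash
python3 -c "
from h import *
s=ctrl.sense(); p=s['eef_pos']; d=np.array([np.cos(np.radians(-4.2)),np.sin(np.radians(-4.2)),0]); n=np.array([-d[1],d[0],0])
o=p+np.array([0,0,-(21.9)]) # underside
print(p)
for nm,box in [('side',(215,140,315,215)),('top',(240,150,340,225))]:
  c=ctrl.capture(nm); a=cv2.cvtColor(c['img'],cv2.COLOR_RGB2BGR); k=8
  a=cv2.resize(a[box[1]:box[3],box[0]:box[2]],None,fx=k,fy=k,interpolation=cv2.INTER_CUBIC)
  for x in (59,109):
    for y in (-15,15):
      q=w2px(c,o+d*x+n*y+[0,0,4],s); u=[int((q[0]-box[0]+.5)*k),int((q[1]-box[1]+.5)*k)]; cv2.circle(a,u,4,(0,0,255),1)
  cv2.imwrite(f'pics/g10{nm}.png',a)
"
```

```text
[427.77223539   4.01849504 141.27031435]
```

View pics/g10side.png

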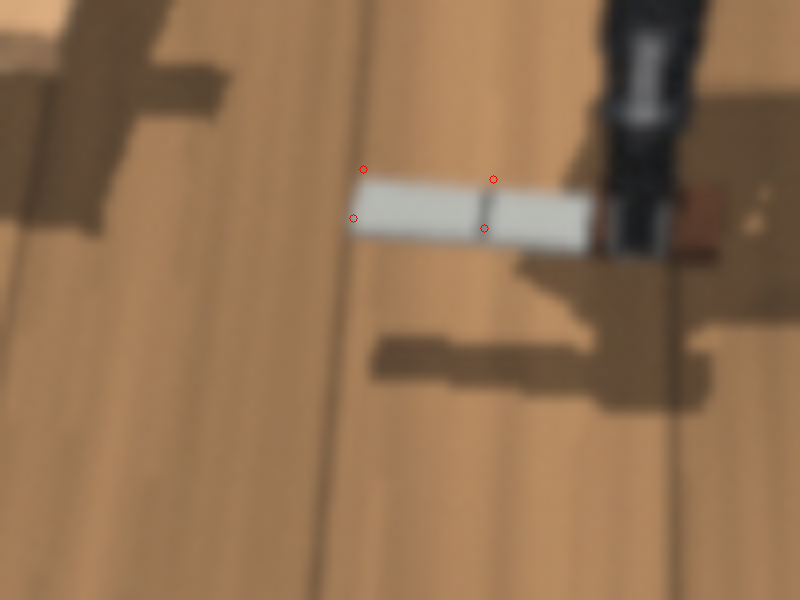

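View pics/g10top.png

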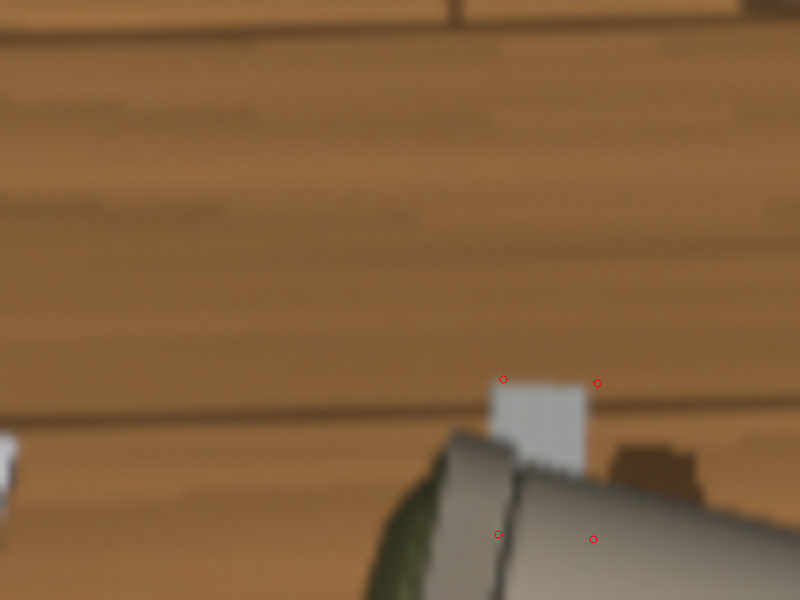

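```bash
python3 -c "
from h import *
tgt([521.5,-171.5,154],174.94)
"
```

```text
t 11.62 pos [427.9   4.  141.5] head 175.77 f [ 0.1  0.2 -1.4] g 0.388 joints [-0.27  0.22  1.92  0.    0.99 -1.77]
offset [-0.1681, -0.012, -0.1064] yaw 0.0146
```

jog_arm(
  targets=[
    {"offset":[-0.03,-0.012,-0.015],"yaw":0.015},
    {"offset":[-0.06,-0.012,-0.035],"yaw":0.015},
    {"offset":[-0.09,-0.012,-0.055],"yaw":0.015},
    {"offset":[-0.12,-0.012,-0.075],"yaw":0.015},
    {"offset":[-0.15,-0.012,-0.095],"yaw":0.015},
    {"offset":[-0.168,-0.012,-0.106],"yaw":0.015},
    {"offset":[-0.168,-0.012,-0.106],"yaw":0.015},
    {"offset":[-0.168,-0.012,-0.106],"yaw":0.015},
    {"offset":[-0.168,-0.012,-0.106],"yaw":0.015},
  ],
)

```text
time_s: 12.37
eef_pos: [520.7, -170.7, 153.6]
ee_rot: [-0.521, 0.523, 0.48, -0.475]
force: [-0.1, -0.0, -0.9]
grip_width: 0.39
```

```bash
cat > look.py <<'E'
from h import *
import sys
t=sys.argv[1]
ctrl.capture('side')
c=ctrl.capture('top'); save(c,t+'t',(320,130,440,220),(800,600))
c=ctrl.capture('side'); save(c,t+'s',(155,80,275,170),(800,600))
tgt([521.5,-171.5,154],174.94)
E
python3 look.py a1
```

```text
t 12.52 pos [ 520.9 -170.5  154.2] head 174.97 f [-0.   0.2 -0.9] g 0.388 joints [-0.53  0.45  1.56  0.01  1.13 -2.02]
offset [-0.001, 0.0002, -0.0007] yaw 0.0005
```

View pics/a1t.png

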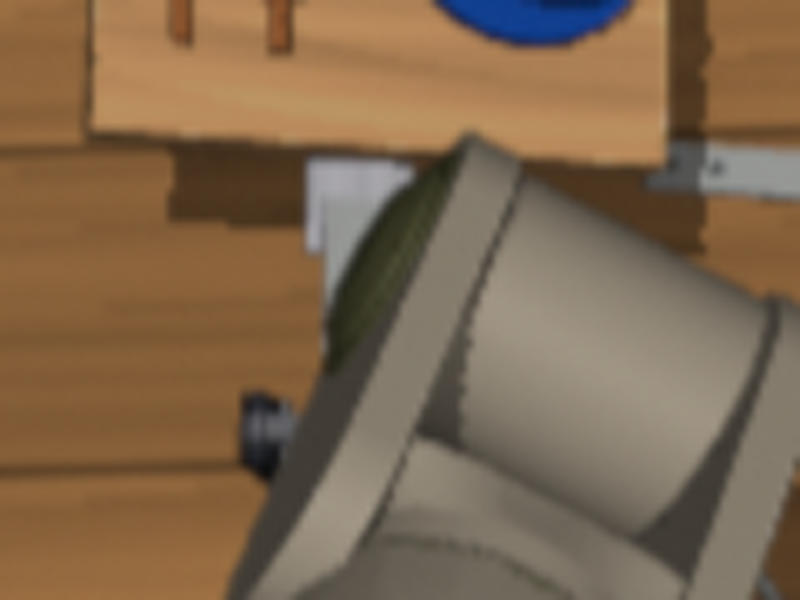

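View pics/a1s.png

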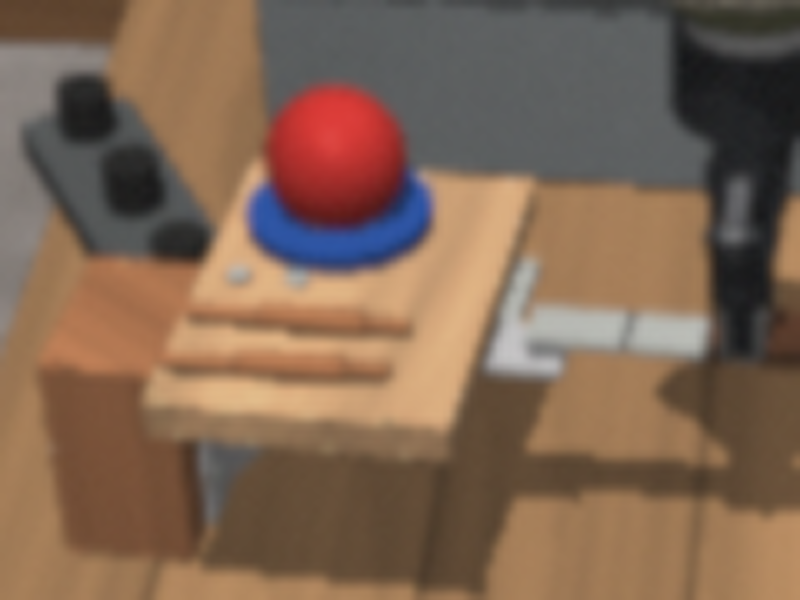

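```bash
python3 -c "
from h import *
c=ctrl.capture('top'); A=lambda u,v:((u+.5)*.15-.5+320,(v+.5)*.15-.5+130)
h=np.radians(-5.06); d=np.array([np.cos(h),np.sin(h),0]); n=np.array([-d[1],d[0],0]); m=np.array([644.6,-178.8,120])
def loc(p): return np.round([ (p-m)@d,(p-m)@n ],1)
for nm,u,v,z in [('armL',306,252,120),('armR',412,261,120),('armLtop',307,160,120),('bladeL',325,220,136),('bladeL2',325,300,136),('bladetipL',326,199,136)]: print(nm,loc(px2w(c,A(u,v),z)))
c=ctrl.capture('side'); S=lambda u,v:((u+.5)*.15-.5+155,(v+.5)*.15-.5+80)
for nm,u,v,z in [('armL',560,376,120),('armR',578,330,120),('tipL',530,350,136),('tipR',536,306,136),('lineL',623,353,136),('lineR',632,313,136),('baseL',706,358,136)]: print(nm,loc(px2w(c,S(u,v),z)))
"
```

```text
armL [-35.5  20.1]
armR [-36.6 -20.9]
armLtop [ 1.2 20.6]
bladeL [-26.3  16.6]
bladeL2 [-57.6  16. ]
bladetipL [-18.   16.4]
armL [-34.1  25.5]
armR [-36.1 -14.7]
tipL [-20.1  28.2]
tipR [-16.2  -9.6]
lineL [-65.6  24.4]
lineR [-64.5 -10.1]
baseL [-106.3   22.9]
```

jog_arm(
  targets=[
    {"offset":[-0.002,0.004,0],"yaw":0},
    {"offset":[-0.002,0.008,0],"yaw":0},
    {"offset":[-0.002,0.0105,0],"yaw":0},
    {"offset":[-0.002,0.0105,0],"yaw":0},
    {"offset":[-0.002,0.0105,0],"yaw":0},
  ],
)

```text
time_s: 13.03
eef_pos: [520.9, -172.7, 143.5]
ee_rot: [-0.52, 0.523, 0.48, -0.475]
force: [-0.5, -0.5, -0.8]
grip_width: 0.388
```

jog_arm(
  targets=[
    {"offset":[0,0.001,0],"yaw":0},
    {"offset":[0,0.001,0],"yaw":0},
    {"offset":[0,0.001,0],"yaw":0},
  ],
)

```text
time_s: 13.28
eef_pos: [520.9, -172.7, 142.5]
ee_rot: [-0.52, 0.523, 0.48, -0.475]
force: [0.4, 0.5, -1.0]
grip_width: 0.386
```

jog_arm(
  targets=[
    {"offset":[0,0.001,0],"yaw":0},
    {"offset":[0,0.001,0],"yaw":0},
    {"offset":[0,0.001,0],"yaw":0},
  ],
)

```text
time_s: 13.53
eef_pos: [521.0, -172.7, 141.6]
ee_rot: [-0.52, 0.523, 0.48, -0.475]
force: [0.6, -0.3, -0.3]
grip_width: 0.391
```

jog_arm(
  targets=[
    {"offset":[0,0.001,0],"yaw":0},
    {"offset":[0,0.001,0],"yaw":0},
    {"offset":[0,0.001,0],"yaw":0},
  ],
)

```text
time_s: 13.78
eef_pos: [521.1, -172.8, 140.7]
ee_rot: [-0.52, 0.523, 0.48, -0.475]
force: [-1.3, 0.0, -0.8]
grip_width: 0.387
```

jog_arm(
  targets=[
    {"offset":[0,0.001,0],"yaw":0},
    {"offset":[0,0.001,0],"yaw":0},
    {"offset":[0,0.001,0],"yaw":0},
  ],
)

```text
time_s: 14.03
eef_pos: [521.1, -172.8, 139.8]
ee_rot: [-0.52, 0.523, 0.48, -0.475]
force: [-1.7, 0.4, 1.2]
grip_width: 0.387
```

```bash
python3 look.py a2
```

```text
t 14.18 pos [ 521.1 -172.8  139.8] head 174.96 f [-1.1 -1.1  1.7] g 0.383 joints [-0.54  0.47  1.57  0.01  1.09 -2.02]
offset [0.0014, -0.0142, -0.0004] yaw 0.0003
```

View pics/a2s.png

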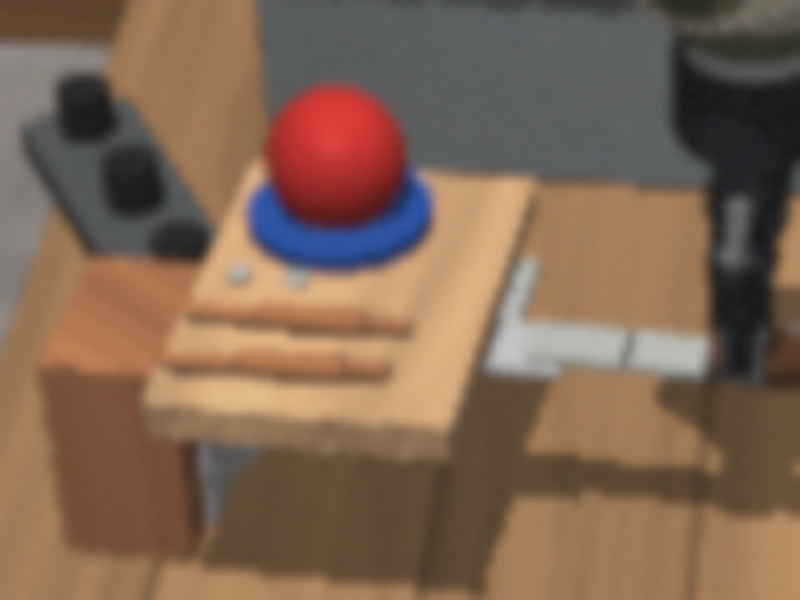

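```bash
cat > loc.py <<'E'
from h import *
h=np.radians(-5.06); d=np.array([np.cos(h),np.sin(h),0]); n=np.array([-d[1],d[0],0]); m=np.array([644.6,-178.8,120])
def loc(p): return np.round([ (p-m)@d,(p-m)@n ],1)
A=lambda u,v:((u+.5)*.15-.5+320,(v+.5)*.15-.5+130)
S=lambda u,v:((u+.5)*.15-.5+155,(v+.5)*.15-.5+80)
E
python3 -c "
from loc import *
c=ctrl.capture('side')
for nm,u,v,z in [('lineL',625,368,124),('lineR',631,332,124),('tipL',524,360,124),('baseL',708,374,124),('armL',560,376,120),('armR',578,330,120)]: print(nm,loc(px2w(c,S(u,v),z)))
s=ctrl.sense(); print('tcp',loc(s['eef_pos']))
"
```

```text
lineL [-65.7  19.9]
lineR [-63.7 -11. ]
tipL [-15.2  20.2]
baseL [-106.8   19.3]
armL [-34.1  25.5]
armR [-36.1 -14.7]
tcp [-123.6   -4.9]
```

View pics/a2t.png

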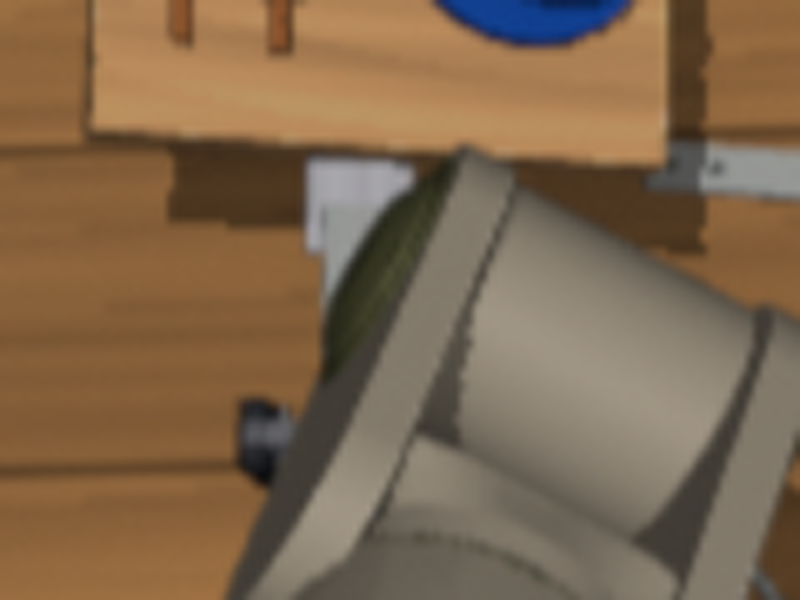

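jog_arm(
  targets=[
    {"offset":[0.001,-0.0007,0],"yaw":0},
    {"offset":[0.001,-0.0007,-0.004],"yaw":0},
    {"offset":[0.001,-0.0007,-0.008],"yaw":0},
    {"offset":[0.001,-0.0007,-0.012],"yaw":0},
    {"offset":[0.001,-0.0007,-0.016],"yaw":0},
    {"offset":[0.001,-0.0007,-0.02],"yaw":0},
    {"offset":[0.001,-0.0007,-0.024],"yaw":0},
    {"offset":[0.001,-0.0007,-0.028],"yaw":0},
    {"offset":[0.001,-0.0007,-0.03],"yaw":0},
    {"offset":[0.001,-0.0007,-0.03],"yaw":0},
  ],
)

```text
time_s: 15.07
eef_pos: [551.7, -174.5, 140.8]
ee_rot: [-0.52, 0.523, 0.48, -0.475]
force: [1.4, -0.9, 1.6]
grip_width: 0.389
```

```bash
python3 look.py a3
```

```text
t 15.22 pos [ 551.4 -174.5  140.9] head 174.95 f [ 1.3 -0.1  2. ] g 0.388 joints [-0.51  0.52  1.48  0.01  1.13 -2.  ]
offset [0.0004, -0.0134, 0.0299] yaw 0.0002
```

View pics/a3s.png

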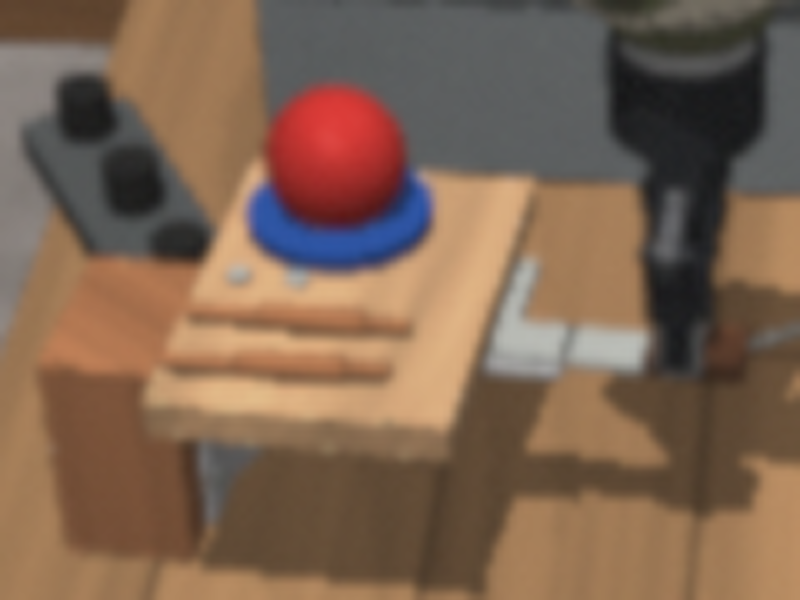

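jog_arm(
  targets=[
    {"offset":[0,-0.0003,-0.004],"yaw":0},
    {"offset":[0,-0.0003,-0.008],"yaw":0},
    {"offset":[0,-0.0004,-0.012],"yaw":0},
    {"offset":[0,-0.0005,-0.016],"yaw":0},
    {"offset":[0,-0.0005,-0.016],"yaw":0},
  ],
)

```text
time_s: 15.63
eef_pos: [568.1, -176.0, 141.5]
ee_rot: [-0.519, 0.524, 0.48, -0.475]
force: [1.7, -0.3, 1.2]
grip_width: 0.386
```

jog_arm(
  targets=[
    {"offset":[0,-0.0002,-0.004],"yaw":0},
    {"offset":[0,-0.0003,-0.008],"yaw":0},
    {"offset":[0,-0.0004,-0.012],"yaw":0},
    {"offset":[0,-0.0005,-0.015],"yaw":0},
    {"offset":[0,-0.0005,-0.015],"yaw":0},
  ],
)

```text
time_s: 16.05
eef_pos: [583.6, -177.3, 142.0]
ee_rot: [-0.519, 0.524, 0.48, -0.475]
force: [0.3, 0.1, -0.3]
grip_width: 0.388
```

```bash
python3 look.py a4
```

```text
t 16.2 pos [ 583.1 -177.3  142. ] head 174.96 f [ 0.6 -0.2  0.1] g 0.383 joints [-0.49  0.59  1.37  0.01  1.17 -1.97]
offset [0.0004, -0.0126, 0.0617] yaw 0.0004
```

View pics/a4s.png

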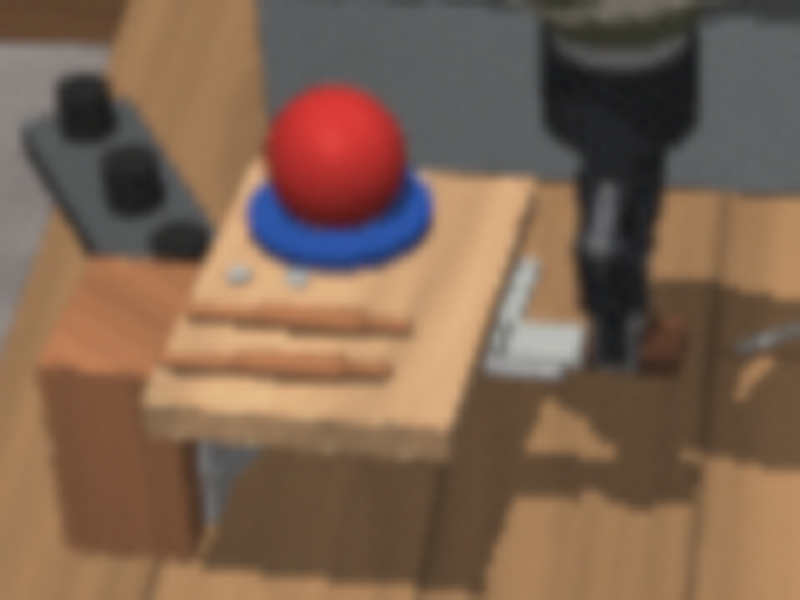

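View pics/a4t.png

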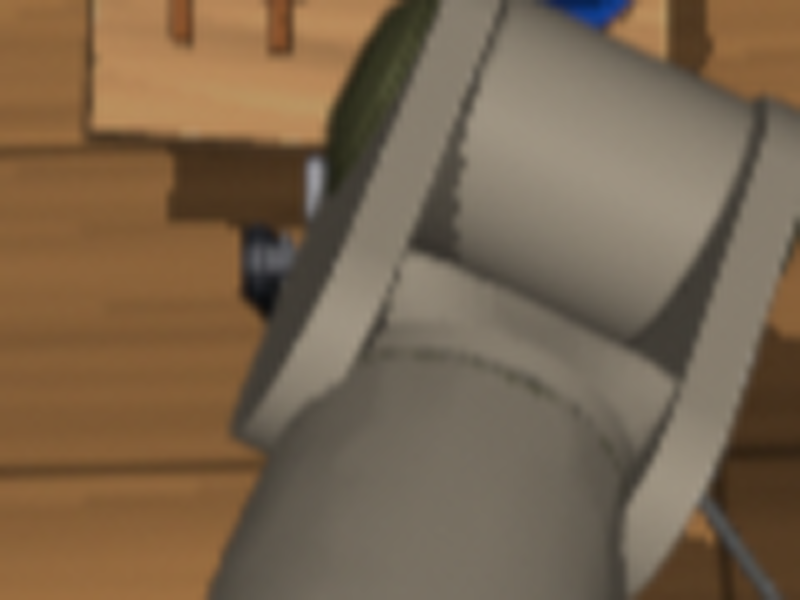

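jog_arm(
  targets=[
    {"offset":[0,0,-0.0015],"yaw":0},
    {"offset":[0,0,-0.0028],"yaw":0},
    {"offset":[0,0.0005,-0.0028],"yaw":0},
    {"offset":[0,0.0008,-0.0028],"yaw":0},
    {"offset":[0,0.0008,-0.0028],"yaw":0},
  ],
)

```text
time_s: 16.62
eef_pos: [586.0, -177.6, 141.6]
ee_rot: [-0.519, 0.524, 0.48, -0.475]
force: [-2.0, 0.7, 2.7]
grip_width: 0.392
```

jog_arm(
  targets=[
    {"offset":[0,0,0],"yaw":0},
    {"offset":[0,0,0],"yaw":0},
    {"offset":[0,0,0],"yaw":0},
    {"offset":[0,0,0],"yaw":0},
    {"offset":[0,0,0],"yaw":0},
    {"offset":[0,0,0],"yaw":0},
  ],
  fingers=0.06,
)

```text
time_s: 17.12
eef_pos: [585.9, -177.5, 141.5]
ee_rot: [-0.519, 0.524, 0.48, -0.475]
force: [0.5, -0.2, -0.5]
grip_width: 0.703
```

```bash
python3 -c "
from loc import *
s=ctrl.sense(); print(loc(s['eef_pos']))
s=ctrl.sense(); c=ctrl.capture('wrist'); save(c,'w11',size=(800,600))
tgt([560,-175,142],175)
"; python3 look.py a5
```

```text
[-58.5  -3.9]
t 17.17 pos [ 586.  -177.5  141.6] head 174.96 f [0.1 0.3 0.3] g 0.704 joints [-0.49  0.59  1.36  0.01  1.18 -1.97]
offset [0.0003, -0.0007, 0.0261] yaw -0.0006
t 17.32 pos [ 586.  -177.6  141.6] head 174.96 f [ 0.4 -0.1 -0.1] g 0.703 joints [-0.49  0.59  1.36  0.01  1.18 -1.97]
offset [0.0004, -0.0131, 0.0646] yaw 0.0004
```

View pics/w11.png

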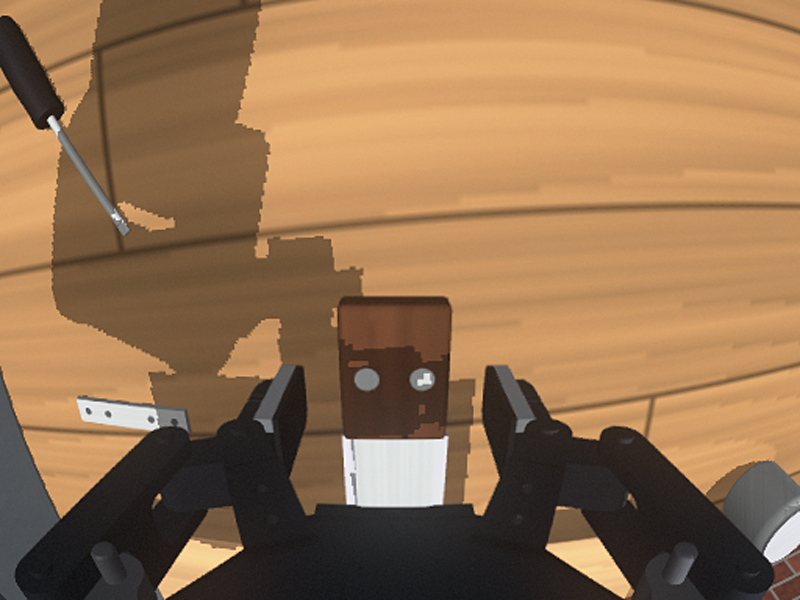

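View pics/a5s.png

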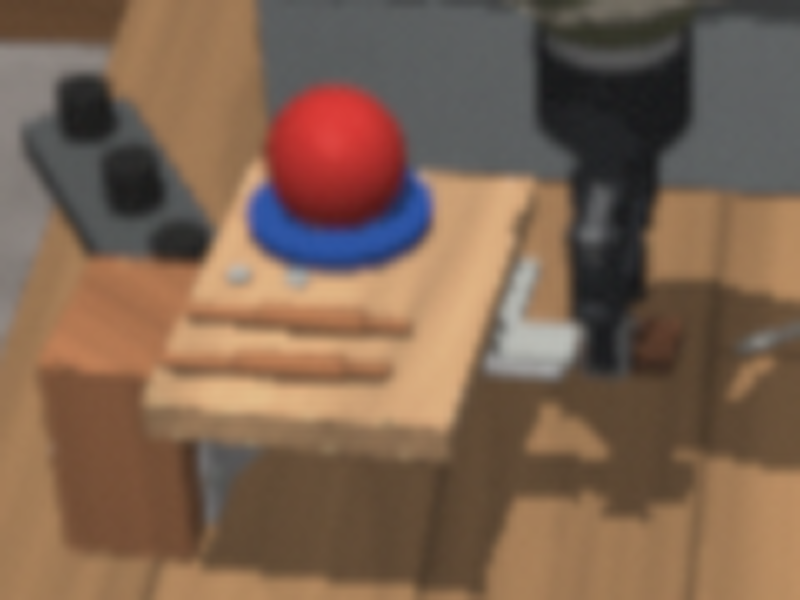

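jog_arm(
  targets=[
    {"offset":[0,-0.015,0],"yaw":0},
    {"offset":[0,-0.035,0],"yaw":0},
    {"offset":[0,-0.06,0],"yaw":0},
    {"offset":[0,-0.08,0.04],"yaw":0},
    {"offset":[0,-0.08,0.08],"yaw":0},
    {"offset":[0,-0.08,0.12],"yaw":0},
    {"offset":[0,-0.08,0.16],"yaw":0},
    {"offset":[0,-0.08,0.2],"yaw":0},
    {"offset":[0,-0.08,0.22],"yaw":0},
    {"offset":[0,-0.08,0.22],"yaw":0},
  ],
)

```text
time_s: 18.15
eef_pos: [363.3, -157.6, 219.5]
ee_rot: [-0.519, 0.524, 0.48, -0.474]
force: [0.0, -0.5, 0.6]
grip_width: 0.704
```

```bash
python3 look.py a6
```

```text
t 18.3 pos [ 366.6 -158.6  219.7] head 174.95 f [ 0.5  0.3 -0.7] g 0.7 joints [-0.71  0.05  1.89  0.01  1.19 -2.19]
offset [0.0008, 0.0675, -0.1547] yaw 0.0001
```

View pics/a6t.png

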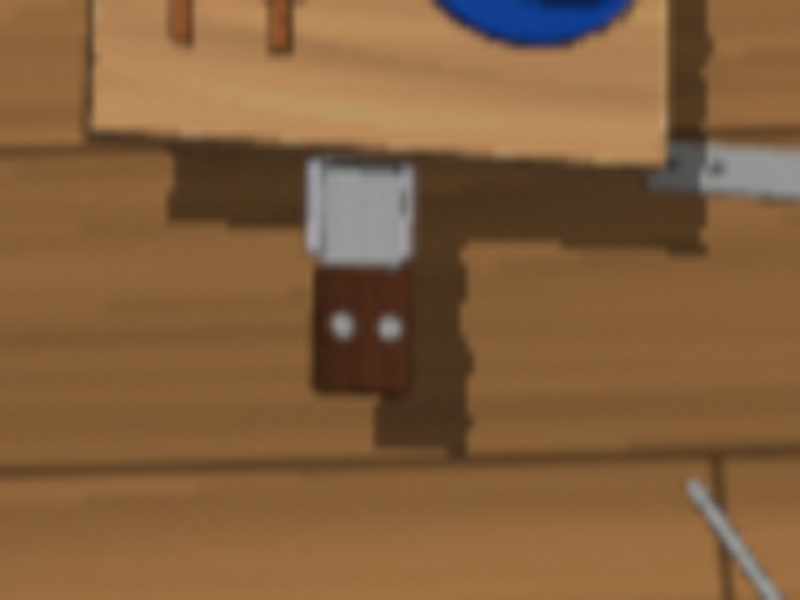

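View pics/a6s.png

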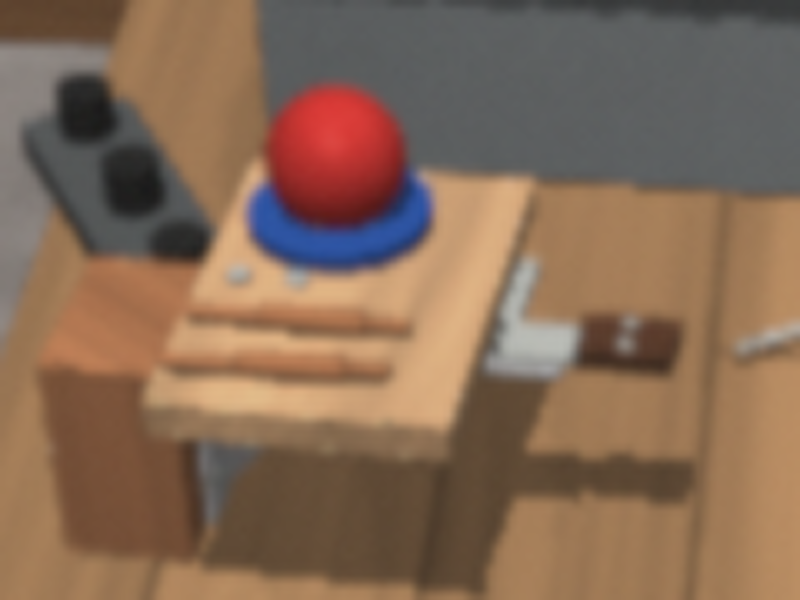

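```bash
python3 -c "
from loc import *
c=ctrl.capture('top'); save(c,'a7',(360,148,390,170+1),(800,612))
for nm,u,v,z in [('bFL',92,133,147),('bFR',666,164,147),('hFL',316,265,132),('hFR',411,268,132),('hBL',316,391,120),('hBR',410,393,120),('hole1',342,325,132),('hole2',390,328,132),('bladeL',321,200,124),('bladeL',320,255,124),('bladeR',403,190,124),('lineU',330,161,124),('lineU',400,168,124)]: print(nm,loc(px2w(c,A(u,v),z)))
c=ctrl.capture('side'); save(c,'a7s',(225,115,265,145),(800,600))
for nm,u,v,z in [('hFL',577,366,132),('hFR',585,318,132),('hBL',672,370,132),('hBR',680,322,132)]: print(nm,loc(px2w(c,S(u,v),z)))
"
```

```text
bFL [ -0.4 108.5]
bFR [   0.9 -110. ]
hFL [-43.2  18.8]
hFR [-42.2 -17.6]
hBL [-90.   15.1]
hBR [-88.6 -21. ]
hole1 [-66.1   8.4]
hole2 [-66.1  -9.9]
bladeL [-15.5  15.7]
bladeL [-37.3  15.6]
bladeR [ -9.5 -15.9]
lineU [ 0.3 12.5]
lineU [ -0.8 -14.6]
hFL [-44.1  32.7]
hFR [-41.   -8.4]
hBL [-90.5  29.6]
hBR [-88.3 -11.5]
```

View pics/a7.png

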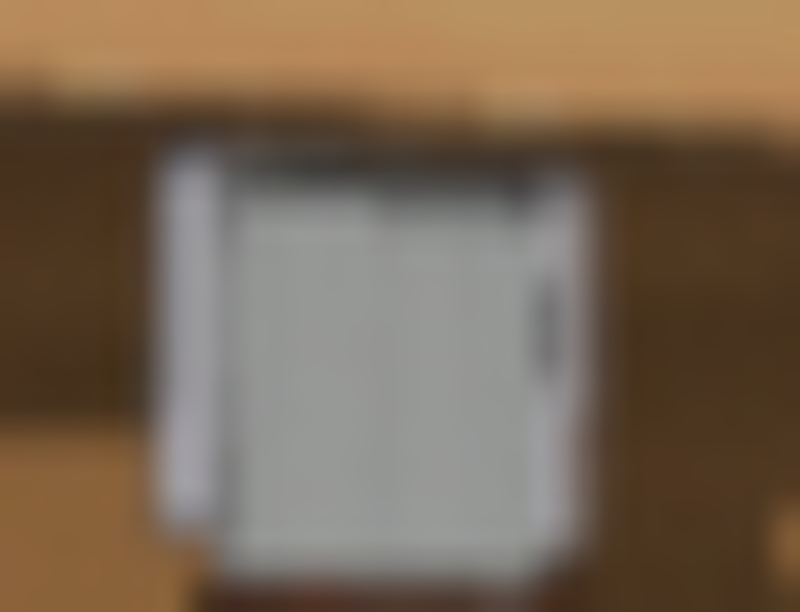

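View pics/a7s.png

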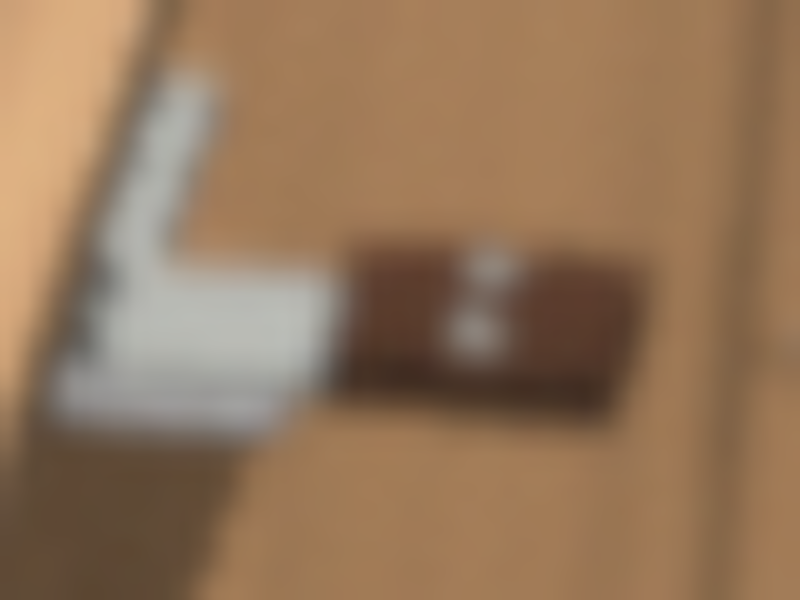

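```bash
python3 -c "
from rig import ctrl
print(ctrl.finish_job()); print(ctrl.sense()['time_s'])"
```

```text
the job is handed in; nothing more can be done
None
the job is handed in; nothing more can be done
```

The gauge is in the gap, let go, and the job was handed in at about 18.5 s of the 64 s allowed; no verdict is reported.

I pulled the gauge from the clip by its blade, laid it flat on the bench and let go. I then took it again by the handle, felt for the arm's top with light contact, and slid the blade in with wrist force of about 3 N or less. After that I opened the fingers and backed the robot well clear.

**Last checks (top and side cameras):**

| Check | Estimate | Limit |
|---|---|---|
| Line relative to the board's front edge | about -1 mm (single estimates from -2.7 to +0.7) | ±5 mm |
| Blade centre relative to the arm's centre line | about 0 (sideways) | ±10 mm |
| Blade direction along the arm | parallel, no visible turn | 0.15 rad |

- **Flatness:** I could only infer this. The gauge stayed put when released and looks level from the side, but I did not measure the tip's height in the gap.
- **Bystanders:** the ball, the disc and the two bails on the board look unmoved in the final pictures. The bail by the clipboard was outside those views; it looked undisturbed in the earlier wrist pictures, and I never went near it.
- **Disagreements:** both fixed cameras showed the gauge about 3 mm to +y of where the robot's own pose put it. I therefore aligned the gauge and bracket relative to each other within the same pictures. Contact with the arm's top came about 1.6 mm lower than expected, which may mean the gauge sat slightly tip-up in the grip.

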